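Clear the offcuts out of the terminal box and snap its cover on

TASK

The terminal box on the desk is ready to be closed: take the two trunking offcuts out of it and drop them in the scrap tray, then set the cover on the box and press it down until both end clips snap over it. Do not let go after the snap: finish still pressing the cover down on its seal with a steady push of about 10 to 15 N, so that I can put in the screws. Leave the other things on the desk where they are.

Things in the scene. Friction and masses are not known exactly. Their poses are not given: they have to be found in the camera images.
- box: Grey terminal box without its cover, fixed to the desk: low block 118 x 78 mm, long along its x; origin at the centre of its underside, z up. On its flat top (the seat) stand four round-topped lugs, 10 mm across and 10 mm high, at x = +-41.5, y = +-23.5 mm, which locate the cover, and a black terminal strip 58 x 11 mm, 7 mm high, along y = +23.5 mm.
- box_seat (a point): Centre of the box's flat top, the seat, 22 mm above the desk; axes as the box's. The cover's origin lies here when it is home, its long axis along the box's long axis (either way round).
- clip_front (a joint): Steel spring clip, 30 mm wide, at the box's -x end (62 mm from its centre), reaching 38 mm above the desk, with a ramp sloping inward that the cover's tongue pushes outward. 0 = closed, at rest; grows outward to about 0.12 rad as the tongue passes, then springs back to 0 over the tongue. Range 0 to 0.35 rad.
- clip_back (a joint): The same clip at the box's +x end, same values.
- cover: Grey hood that closes the box, lying open side down on the desk: 108 x 72 mm (116 mm over the end tongues at its rim), 22 mm high without its rib, walls 4 mm, long along its x; origin at the centre of its lower rim, z up. Its inside clears the lugs by 1.5 mm a side and is 18 mm high, so it cannot close over an offcut. 0.11 to 0.22 kg.
- cover_rib (a point): Middle of the grip rib on the cover, 32 mm above the cover's origin: 56 mm long along the cover's x, 14 mm wide, 20 mm high, its top 42 mm above the origin. On the box, the cover first rests on the clip ramps about 10 mm above home; pressed straight down, it resists up to some 10 to 20 N, then the resistance suddenly drops and it lands on the seat.
- offcut_1: Offcut of white plastic trunking: a short rectangular tube, open along its x, 30 mm long (x), 22 mm wide (y), 24 mm high (z), about 25 g; origin at its centre. It stands loose on the box's seat, its top 46 mm above the desk.
- offcut_2: A second offcut, identical to the first, beside it on the box's seat.
- scrap_tray: Open steel tray for scrap, loose on the desk: 110 x 96 mm (x, y), 36 mm high, walls 3 mm; origin at the centre of its underside, z up.
Not all that is in view belongs to the job. Leave any brown or red look-alike of the offcut_1 alone.

How it is judged (in metres and radians):
On the way, in this order (a step that is already met when the one before it is completed fails the run):
1. both offcuts lie in the scrap tray (x of offcut_1 in the frame of scrap_tray between -0.055 and 0.055 m and y of offcut_1 in the frame of scrap_tray between -0.048 and 0.048 m and z of offcut_1 in the frame of scrap_tray between 0 and 0.042 m and x of offcut_2 in the frame of scrap_tray between -0.055 and 0.055 m and y of offcut_2 in the frame of scrap_tray between -0.048 and 0.048 m and z of offcut_2 in the frame of scrap_tray between 0 and 0.042 m and contact force between the fingers and offcut_1 below 0.1 N and contact force between the fingers and offcut_2 below 0.1 N), for 0.2 s.
2. the cover is home on its seat and both clips have snapped over it (horizontal distance between cover and box_seat below 0.004 m and z of cover in the frame of box_seat between -0.003 and 0.0015 m and angle between the z axis of cover and the z axis of box, either way round below 0.03 rad and angle between the x axis of cover and the x axis of box, either way round below 0.08 rad and value of joint each of clip_front, clip_back below 0.035 rad), for 0.2 s.
At the end, for the whole second after the job is handed in: Both offcuts lie in the scrap tray; the cover is down on the box's seat (within 1.5 mm in height, 4 mm sideways, level and lined up) with both clips sprung back over its tongues; and the robot is still pressing it: the cover bears on the box with 6 to 40 N, its own weight included (all of step 2 and x of offcut_1 in the frame of scrap_tray between -0.055 and 0.055 m and y of offcut_1 in the frame of scrap_tray between -0.048 and 0.048 m and z of offcut_1 in the frame of scrap_tray between 0 and 0.042 m and x of offcut_2 in the frame of scrap_tray between -0.055 and 0.055 m and y of offcut_2 in the frame of scrap_tray between -0.048 and 0.048 m and z of offcut_2 in the frame of scrap_tray between 0 and 0.042 m and contact force between cover and box between 6 and 40 N and contact force between any of the arm, the fingers and cover above 3 N); the arm keeps its last pose, push and grip.
It fails at once if another thing on the desk was shifted by more than 30 mm (distance of any of mouse, marker_pen, coupon, specimen_box, jaw_insert, roller, small_weight, large_weight from where it was at the start of the episode above 0.03 m).
It also fails if it takes over 72 s, if anything falls off the work surface, if the arm or the gripper's body presses on something with over 40 N, if the wrist force passes 120 N, or if a joint passes its speed limit or range.

ROBOT

A 7-joint arm with a two-finger parallel gripper is mounted at the origin on a cart in front of the work surface, level with it; the furniture and walls round the work are solid. World frame = base frame: x ahead of the robot, y to its left, z up, the work surface at z = 0. Lengths are in mm, angles in rad, forces in N, time in s.
With the tool pointing down it reaches from about 400 to 850 mm from the base axis. Payload 4.5 kg.
Tool frame: the origin (TCP) lies between the finger pads; the fingertips stand robot.tips_ahead ahead of it and the grasp point (between the pads) lies 8 mm behind it (robot.tips_ahead is the distance from the TCP to the fingertips, in mm); z points along the fingers, y is the direction in which the jaws open and shut (so a half turn about z gives the same grasp; the last joint's range is limited). The gripper opens to 88 mm and grips with 3 to 60 N. Pads are 18 mm wide; open, the fingers measure 123 mm over their backs; the gripper's body (75 mm by 187 mm) begins 45 mm behind the grasp point.
Start: joints at [-1.293, 0.689, -0.195, 1.565, 0.157, 0.902, -0.215], TCP at [150.848, 606.545, 249.743] pointing down, gripper open.
Joint ranges: [-3.01, 3.01], [-0.46, 2.08], [-1.47, 1.51], [0.13, 2.56], [-1, 4.14], [0.04, 2.09], [-2.66, 2.66]. Speed limits (rad/s): [2.57, 2.57, 3.14, 3.14, 3.14, 3.14, 3.14].

INTERFACE

Orientations are given as a unit quaternion [x, y, z, w].
In Python, from workcell import robot, cams gives the robot as it stands.
- The arm moves only by the tool arm_command, never from a script. Its argument "steps" is a list of rows, each an object with "offset": the shift along the tool's x, y, z in mm, a list of three; "dr": the turn, a rotation vector about the tool's x, y, z in rad, a list of three; "gripper": the gripper's target within -1 to 1 (fully open at 1, half-way at 0, shut at -1). A call has 1 to 20 rows; each row shifts and turns the pose as measured when the row begins, along the tool's axes as they then stand; what a row does not reach is not made up. A row lasts 1/12 s, in which the tool goes at most 41.7 mm and 7.16 degrees, less where a joint would pass 70% of its speed; a pose out of reach is approached as far as the arm can. A call with a gripper value outside its range is refused whole. The fingers move at their own pace and stop on an object; the grip force is fixed at half the most. Time passes only in rows, so rows that do not move let the fingers close. It gives the time, the measured TCP pose, the force and the opening at its end, in the units of the state.
- robot.state(): the state, without advancing time (a new reading comes with each control period).
- cams.camera(name): name is "side" or "top" or "wrist"; returns a dict with "color" (384x512x3 uint8, blue, green, red), "vertical_fov" (degrees; the focal length in pixels is half the picture's height over the tangent of half this angle, whatever the lens; pixels are square), "cx", "cy" (the principal point, pixels), "extrinsics" (4x4, takes a point from world to camera coordinates). Camera axes: x right, y down, z forward; pixel columns grow to the right and rows downward; lengths in mm; the calibration is good to about 2 mm. A picture is of the moment at which its call begins. There is no depth.
- robot.job_done(): hands the job in, once; it reports no verdict.
Trained networks look in the newest picture that a camera, given by its name, has taken for a name from the list of things; names that differ only in an ending like _2 or _b are one class to them, and where a whole thing is asked for, a point or a joint stands for the part that bears it (a point fixed in the world has none). Each returns a list of dicts, best first, with "p" (0 to 1); they miss things now and then, are a little off and sometimes report something else, mostly with a low value. They report only what shows in the picture. A call takes as long as a camera call. They do not tell look-alikes from the thing itself.
- cams.outline_of(camera, thing): "pixels" (384x512 bool, what is visible of it) and "point" ([column, row] in pixels, amid what is visible of it).
The state is a dict: "clock": time; "joints": joint angles; "joint_velocities": joint speeds; "joint_efforts": joint torques, N m; "ee_pos": TCP position; "tcp_rot": TCP orientation; "force": force on the tool from outside, world axes, zero at the start; "ft_torque": the same for the moment, N m; "width": finger opening in mm.
Only numpy, scipy, OpenCV 4.12 (cv2) and the standard library are available. Lean on these libraries where they do the work, as an engineer would, in place of code of your own. Each camera call takes 0.05 s, during which the arm holds its last target.

## Working session

There is one attempt and no reset: what is moved stays moved. The work goes in short steps, Python scripts to look and compute and a tool call to move; the robot and the scene stay as the last step left them, time stands still between calls to the robot, and variables do not carry over. Pictures are saved under pics/ and viewed, and the job is handed in when it is done.

Besides the shell and the picture viewer there is one more tool, called after ">>>" as name(argument=value, ...), one argument or row to a line, values as JSON. arm_command: Moves the arm, as the interface text tells. Its arguments: {"type":"object","properties":{"steps":{"type":"array"}},"required":["steps"]}

```bash
mkdir -p pics; ls; python3 - <<'E'
from workcell import robot, cams
import cv2
s=robot.state(); print(s, robot.tips_ahead)
for n in ["side","top","wrist"]:
    c=cams.camera(n); cv2.imwrite(f"pics/{n}0.png",c["color"]); print(n,c["vertical_fov"],c["cx"],c["cy"],c["extrinsics"].round(3).tolist())
E
```

```text
pics
{'clock': 0.0, 'joints': array([-1.29323744,  0.6899697 , -0.19450581,  1.5663527 ,  0.15731303,
        0.90249339, -0.21510827]), 'joint_velocities': array([ 1.82085890e-04, -6.84799779e-04,  2.35751775e-05, -1.22997891e-03,
        2.01607944e-04, -5.56580661e-05,  3.98209799e-04]), 'joint_efforts': array([ 2.19726981e-04, -5.27559686e+01, -1.26671042e+00, -1.53431958e+01,
       -5.25825389e-02,  6.62187027e-03,  1.73684712e-04]), 'ee_pos': array([150.75098732, 605.91295903, 248.91641233]), 'tcp_rot': array([ 1.21538678e-01,  9.92586274e-01, -9.14569910e-04, -3.67238346e-05]), 'force': array([ 1.00818962,  0.38055823, -0.42066359]), 'ft_torque': array([ 0.01040901, -0.00609463, -0.02413187]), 'width': 87.71483692632339} 11.0
side 43.91419346521742 256.49308049828954 190.37253485136873 [[0.877, -0.48, -0.023, -335.86], [-0.312, -0.532, -0.787, 353.327], [0.366, 0.698, -0.616, 654.558], [0.0, 0.0, 0.0, 1.0]]
top 49.09192000497715 259.7191060224229 197.60385421358006 [[-0.009, -1.0, 0.024, 230.349], [-0.992, 0.006, -0.123, 516.284], [0.123, -0.025, -0.992, 867.219], [0.0, 0.0, 0.0, 1.0]]
wrist 59.477333561312996 261.06894009026826 190.91066543238284 [[0.241, 0.971, -0.001, -625.344], [0.937, -0.232, 0.26, -35.5], [0.252, -0.063, -0.966, 388.073], [0.0, 0.0, 0.0, 1.0]]
```

View pics/top0.png

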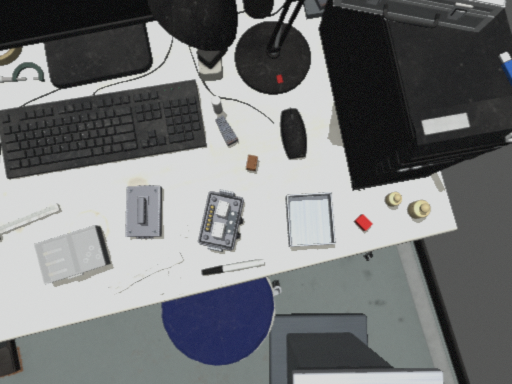

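View pics/side0.png

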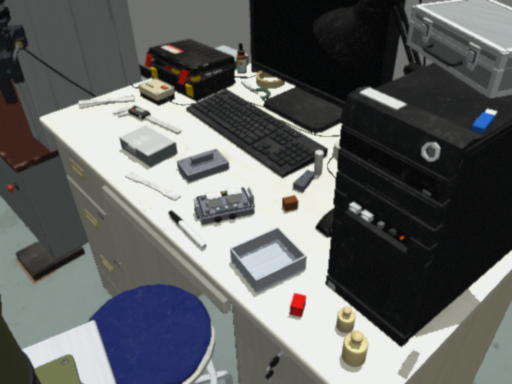

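View pics/wrist0.png

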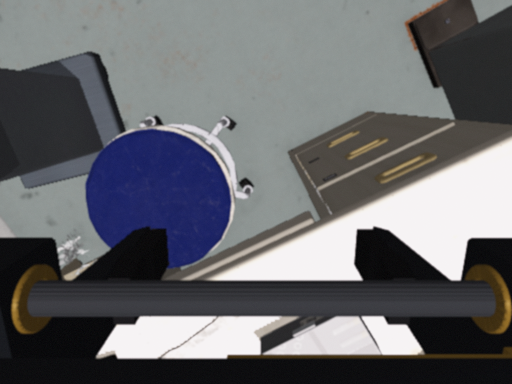

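```bash
cat > h.py <<'E'
import numpy as np, cv2
from workcell import robot, cams
from scipy.spatial.transform import Rotation as R
def K(c):
    f=192/np.tan(np.radians(c["vertical_fov"]/2)); return np.array([[f,0,c["cx"]],[0,f,c["cy"]],[0,0,1]])
def ray(c,px,z):
    E=np.array(c["extrinsics"]);Rm=E[:3,:3];t=E[:3,3];o=-Rm.T@t
    d=Rm.T@np.linalg.inv(K(c))@np.array([px[0],px[1],1.]); return o+d*(z-o[2])/d[2]
def proj(c,P):
    E=np.array(c["extrinsics"]);p=np.atleast_2d(P)@E[:3,:3].T+E[:3,3];q=p@K(c).T;return q[:,:2]/q[:,2:]
def crop(c,u,v,w,h,s,name):
    im=c["color"][max(v,0):v+h,max(u,0):u+w];cv2.imwrite(name,cv2.resize(im,None,fx=s,fy=s,interpolation=cv2.INTER_CUBIC))
E
python3 - <<'E'
from h import *
for n in ["top","side"]:
    c=cams.camera(n)
    E=np.array(c["extrinsics"]); print(n,"pos",-E[:3,:3].T@E[:3,3])
    for th,z in [("box",11),("cover",11),("offcut_1",40),("scrap_tray",18)]:
        for d in cams.outline_of(n,th)[:4]:
            m=d["pixels"].astype(np.uint8); r=cv2.minAreaRect(cv2.findNonZero(m))
            print(n,th,round(d["p"],2),np.round(d["point"],1),m.sum(),ray(c,d["point"],z).round(1),np.round(r[0],1),np.round(r[1],1),round(r[2],1))
    if n=="top": crop(c,110,170,240,120,3.3,"pics/topcrop.png")
    else: crop(c,110,120,220,180,3.5,"pics/sidecrop.png")
E
```

```text
top pos [407.81260997 248.59112499 918.46090681]
top box 0.8 [220.7 223.2] 1848 [465.3 310.5  11. ] [221.9 220.5] [39.6 61. ] 11.3
top cover 0.74 [142.4 212.2] 1880 [490.3 478.7  11. ] [143.  211.5] [53. 36.] 90.0
top offcut_1 0.59 [252.8 159.5] 187 [598.6 240.6  40. ] [251. 162.] [16. 12.] 90.0
top offcut_1 0.57 [216.3 228.8] 132 [451.9 317.6  40. ] [218.  229.5] [13. 10.] 90.0
top offcut_1 0.53 [363.3 223.3] 167 [460.9   9.2  40. ] [362.8 222.3] [14.1 12. ] 45.0
top offcut_1 0.44 [221.6 210.4] 153 [490.2 306.7  40. ] [222.2 208.1] [10.4 14.5] 18.4
top scrap_tray 0.97 [310.6 220.2] 2428 [469.8 117.   18. ] [309.7 218.9] [52.3 46.8] 86.1
side pos [ 165.14622082 -429.90146992  673.79487919]
side box 0.71 [224.4 206.2] 1345 [471.8 307.   11. ] [224.  205.9] [30.  62.2] 80.1
side cover 0.61 [202.3 167.1] 1158 [489.4 467.2  11. ] [203.1 164.8] [25.6 50.9] 71.6
side offcut_1 0.8 [212.8 198.8] 209 [447.7 309.2  40. ] [214.  198.8] [14.5 14.9] 78.7
side offcut_1 0.57 [300. 303.] 292 [458.5 -13.9  40. ] [297.4 304.7] [13.8 23.1] 15.3
side offcut_1 0.5 [293.2 203.7] 236 [585.9 209.7  40. ] [290. 203.] [16. 16.] 90.0
side offcut_1 0.49 [231.7 195.9] 214 [486.7 297.8  40. ] [234.  194.5] [15. 14.] 90.0
side scrap_tray 0.83 [269.5 255.7] 3219 [479.2 123.5  18. ] [268.4 257.8] [53.7 68.9] 63.4
```

View pics/topcrop.png

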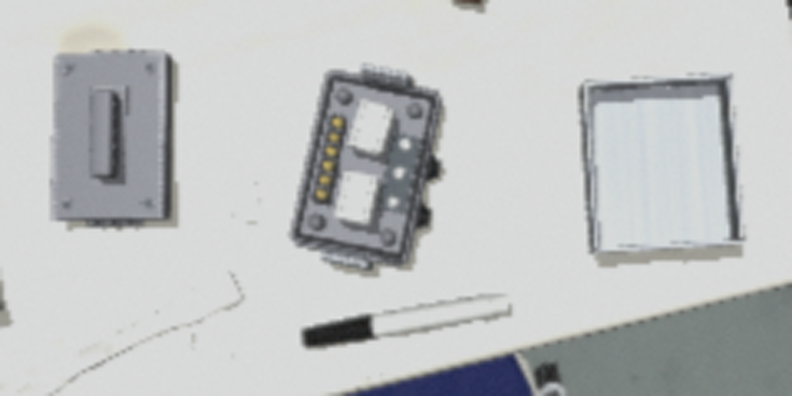

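View pics/sidecrop.png

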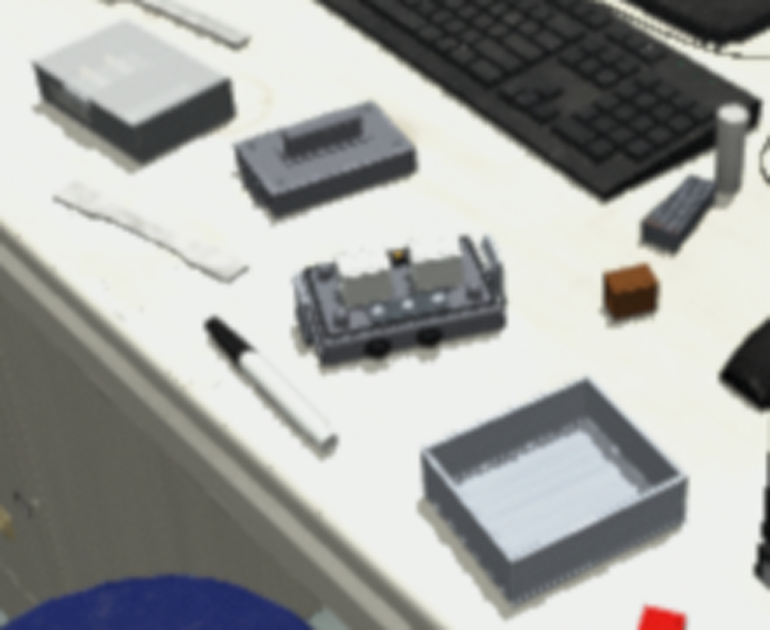

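```bash
python3 - <<'E'
from h import *
c=cams.camera("wrist");s=robot.state()
T=np.eye(4);T[:3,:3]=R.from_quat(s["tcp_rot"]).as_matrix();T[:3,3]=s["ee_pos"]
X=np.array(c["extrinsics"])@T  # tool->cam
print(X.round(4).tolist()); print("cam pos in tool",-X[:3,:3].T@X[:3,3])
np.save("X.npy",X)
print(T.round(3), s["clock"])
for px in [(256,192),(256,20),(0,100),(512,100)]: 
  p=ray(c,px,22); print(px,p.round(0),(T[:3,:3].T@(p-T[:3,3])).round(0))
E
```

```text
[[0.0005, 1.0, -0.0007, -1.1272], [-0.9658, 0.0003, -0.2594, 29.6933], [-0.2594, 0.0008, 0.9658, 147.1517], [0.0, 0.0, 0.0, 1.0]]
cam pos in tool [  66.85075917    0.99768799 -134.41186868]
[[-9.70000e-01  2.41000e-01  0.00000e+00  1.50860e+02]
 [ 2.41000e-01  9.70000e-01  0.00000e+00  6.06530e+02]
 [-0.00000e+00  0.00000e+00 -1.00000e+00  2.49761e+02]
 [ 0.00000e+00  0.00000e+00  0.00000e+00  1.00000e+00]] 0.7
(256, 192) [181. 595.  22.] [-32.  -4. 228.]
(256, 20) [ 11. 637.  22.] [143.  -4. 228.]
(0, 100) [ 20. 361.  22.] [  67. -270.  228.]
(512, 100) [149. 878.  22.] [ 68. 262. 228.]
```

>>> arm_command(
  steps=[
    {"offset": [-34, -16, 0], "dr": [0, 0, 0], "gripper": 1},
    {"offset": [-34, -16, 0], "dr": [0, 0, 0], "gripper": 1},
    {"offset": [-34, -16, 5], "dr": [0, 0, 0], "gripper": 1},
    {"offset": [-34, -16, 8], "dr": [0, 0, 0], "gripper": 1},
    {"offset": [-34, -16, 8], "dr": [0, 0, 0], "gripper": 1},
    {"offset": [-34, -16, 8], "dr": [0, 0, 0], "gripper": 1},
    {"offset": [-34, -16, 8], "dr": [0, 0, 0], "gripper": 1},
    {"offset": [-34, -16, 8], "dr": [0, 0, 0], "gripper": 1},
    {"offset": [-34, -16, 8], "dr": [0, 0, 0], "gripper": 1},
    {"offset": [-34, -16, 8], "dr": [0, 0, 0], "gripper": 1},
    {"offset": [-34, -16, 8], "dr": [0, 0, 0], "gripper": 1},
    {"offset": [-34, -16, 8], "dr": [0, 0, 0], "gripper": 1},
  ],
)

```text
clock: 1.7
ee_pos: [506.9, 326.5, 168.5]
tcp_rot: [0.11, 0.994, 0.008, -0.003]
force: [0.5, 0.2, -0.8]
width: 88.1
```

```bash
python3 - <<'E'
from h import *
c=cams.camera("wrist");s=robot.state();print(s["ee_pos"],s["tcp_rot"],s["clock"])
cv2.imwrite("pics/w1.png",cv2.resize(c["color"],None,fx=1.5,fy=1.5,interpolation=cv2.INTER_CUBIC))
c["im"]=c["color"];np.save("w1.npy",c,allow_pickle=True)
for th,z in [("box",22),("offcut_1",46)]:
  for d in cams.outline_of("wrist",th)[:4]:
    m=d["pixels"].astype(np.uint8); r=cv2.minAreaRect(cv2.findNonZero(m))
    print(th,round(d["p"],2),np.round(d["point"],1),ray(c,d["point"],z).round(1)); print([ray(c,q,z)[:2].round(0).tolist() for q in cv2.boxPoints(r)])
E
```

```text
[514.94917982 316.95716488 166.49183936] [1.16045532e-01 9.93232725e-01 4.70073268e-03 3.02035666e-04] 1.75
box 0.8 [232.2 137.4] [465.  314.9  22. ]
[[525.0, 246.0], [399.0, 285.0], [417.0, 363.0], [546.0, 335.0]]
offcut_1 0.81 [197.2 274.3] [567.8 260.9  46. ]
[[558.0, 250.0], [563.0, 271.0], [574.0, 268.0], [569.0, 247.0]]
offcut_1 0.76 [231.5 174.7] [491.  309.6  46. ]
[[506.0, 292.0], [473.0, 302.0], [479.0, 324.0], [512.0, 315.0]]
offcut_1 0.74 [229.8 121.2] [451.  318.2  46. ]
[[434.0, 310.0], [439.0, 330.0], [467.0, 324.0], [462.0, 302.0]]
```

View pics/w1.png

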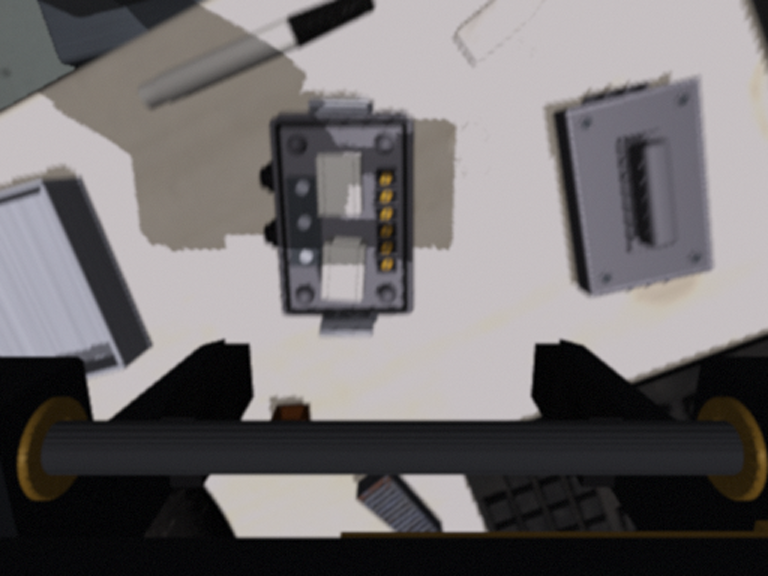

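```bash
python3 - <<'E'
from h import *
for i in range(2): c=cams.camera("wrist")
s=robot.state();print(s["ee_pos"],s["tcp_rot"],s["clock"])
np.save("w2.npy",c,allow_pickle=True)
T=np.eye(4);T[:3,:3]=R.from_quat(s["tcp_rot"]).as_matrix();T[:3,3]=s["ee_pos"]
X=np.array(c["extrinsics"])@T; print((X-np.load("X.npy")).round(3)) ; np.save("X.npy",X)
crop(c,165,60,125,165,3.6,"pics/w2a.png")
crop(c,350,40,135,165,3.6,"pics/w2b.png")
E
```

```text
[504.89841632 328.40475217 168.67593793] [ 0.1098567   0.99390521  0.00859343 -0.00317752] 1.95
[[-3.000e-03 -0.000e+00  1.000e-03  1.552e+00]
 [ 0.000e+00 -3.000e-03 -1.000e-03 -1.687e+00]
 [-1.000e-03 -2.000e-03 -0.000e+00 -8.310e-01]
 [ 0.000e+00  0.000e+00  0.000e+00  0.000e+00]]
```

View pics/w2a.png

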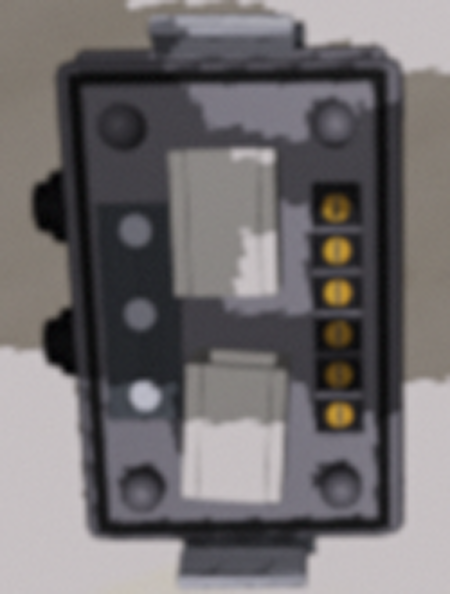

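View pics/w2b.png

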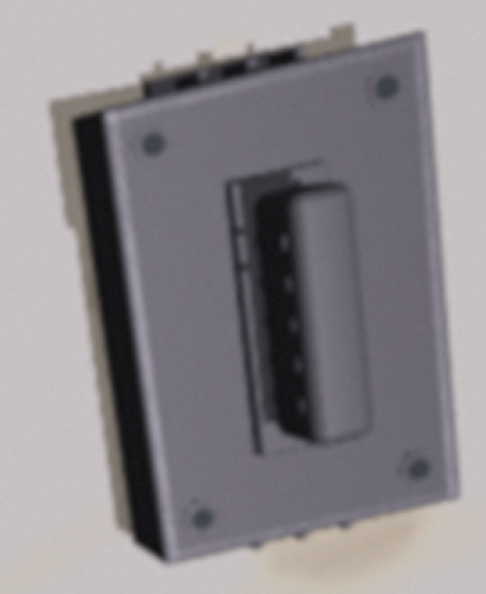

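```bash
cat >> h.py <<'E'
from scipy.optimize import least_squares
def fit(c,px,pts,x0):
    def f(q):
        a=q[2];Rz=np.array([[np.cos(a),-np.sin(a),0],[np.sin(a),np.cos(a),0],[0,0,1]])
        return (proj(c,np.array(pts)@Rz.T+[q[0],q[1],0])-px).ravel()
    s=least_squares(f,x0); return s.x, np.abs(s.fun).reshape(-1,2).round(1).tolist()
E
python3 - <<'E'
from h import *
c=np.load("w2.npy",allow_pickle=True).item()
# tool x=+ image up ; image up = world -x => top = box -x ; image right = world +y = box +y
lp=np.array([(122,126),(334,120),(142,487),(340,483)])/3.6+[165,60]
for h in (29,31):
  L=[(-41.5,-23.5,h),(-41.5,23.5,h),(41.5,-23.5,h),(41.5,23.5,h)]
  print("lugs",fit(c,lp,L,[466,311,-.2]))
bp=np.array([(62,65),(400,65),(405,530),(95,535)])/3.6+[165,60]
print("rim",fit(c,bp,[(-59,-39,22),(-59,39,22),(59,39,22),(59,-39,22)],[466,311,-.2]))
cp=np.array([(108,112),(425,32),(458,497),(168,562)])/3.6+[350,40]
print("cover",fit(c,cp,[(-54,-36,22),(-54,36,22),(54,36,22),(54,-36,22)],[490,478,0]))
rp=np.array([(295,190),(352,186),(369,432),(314,442)])/3.6+[350,40]
print("rib",fit(c,rp,[(-28,-7,42),(-28,7,42),(28,7,42),(28,-7,42)],[490,478,0]))
print("screws",fit(c,np.array([(153,144),(387,87),(419,468),(203,518)])/3.6+[350,40],[(-44,-26,22),(-44,26,22),(44,26,22),(44,-26,22)],[490,478,0]))
for q,n in (((222,150),'o1'),((277,150),''),((277,297),''),((178,297),''),((185,366),'o2'),((287,366),''),((281,502),''),((183,498),'')):
  print(n,ray(c,np.array(q)/3.6+[165,60],46)[:2].round(1))
for i in range(3):
  s=robot.state();print(s["ee_pos"],s["tcp_rot"],s["clock"])
E
```

```text
lugs (array([ 4.70479920e+02,  3.12334737e+02, -2.08054141e-01]), [[0.7, 1.1], [0.5, 0.4], [0.2, 0.9], [0.5, 0.9]])
lugs (array([ 4.70321012e+02,  3.12527328e+02, -2.08132404e-01]), [[1.0, 1.5], [0.7, 0.7], [0.4, 1.3], [0.7, 1.3]])
rim (array([ 4.72317516e+02,  3.12883741e+02, -2.09605177e-01]), [[2.3, 4.6], [2.6, 5.9], [1.2, 6.5], [1.4, 6.7]])
cover (array([4.92479189e+02, 4.77523635e+02, 7.57296776e-03]), [[1.5, 0.9], [1.0, 0.7], [1.2, 0.7], [0.7, 1.3]])
rib (array([ 4.91725395e+02,  4.76661473e+02, -1.54107566e-02]), [[1.5, 0.1], [1.3, 2.8], [1.3, 1.1], [1.1, 2.0]])
screws (array([4.92331792e+02, 4.77711463e+02, 1.17447247e-02]), [[0.1, 0.0], [0.1, 0.1], [0.0, 0.0], [0.0, 0.0]])
o1 [436.  319.5]
 [438.5 330.5]
 [467.8 323.5]
 [463.1 303.1]
o2 [477.7 300.8]
 [482.6 322.1]
 [511.8 313.7]
 [506.  292.9]
[504.89841632 328.40475217 168.67593793] [ 0.1098567   0.99390521  0.00859343 -0.00317752] 1.95
[504.89841632 328.40475217 168.67593793] [ 0.1098567   0.99390521  0.00859343 -0.00317752] 1.95
[504.89841632 328.40475217 168.67593793] [ 0.1098567   0.99390521  0.00859343 -0.00317752] 1.95
```

```bash
cat >> h.py <<'E'
def plan(x,y,z,psi):
    s=robot.state();Rm=R.from_quat(s["tcp_rot"]);c_,s_=np.cos(psi),np.sin(psi)
    Rt=R.from_matrix(np.array([[-c_,-s_,0],[-s_,c_,0],[0,0,-1.]]))
    print("at",s["ee_pos"].round(1),"t",round(s["clock"],2),"off",Rm.inv().apply(np.array([x,y,z])-s["ee_pos"]).round(1),"off(target axes)",Rt.inv().apply(np.array([x,y,z])-s["ee_pos"]).round(1),"dr",(Rm.inv()*Rt).as_rotvec().round(4),"w",round(s["width"],1),"F",s["force"].round(1))
E
python3 -c "
from h import *
plan(451,317.3,100,-.22)"
```

```text
at [504.9 328.4 168.7] t 1.95 off [ 49.6 -23.7  68.7] off(target axes) [ 50.2 -22.6  68.7] dr [ 0.0164 -0.0082 -0.0002] w 88.1 F [-0.5  0.9  0.2]
```

>>> arm_command(
  steps=[
    {"offset": [0, 0, 0], "dr": [0, 0, 0], "gripper": 1},
    {"offset": [0, 0, 0], "dr": [0, 0, 0], "gripper": 1},
  ],
)

```text
clock: 2.12
ee_pos: [502.4, 331.8, 169.5]
tcp_rot: [0.107, 0.994, 0.01, -0.004]
force: [-0.4, -0.0, 0.4]
width: 88.3
```

```bash
python3 -c "
from h import *
plan(451,317.3,100,-.22)"
```

```text
at [502.4 331.8 169.5] t 2.12 off [ 46.5 -26.4  69.5] off(target axes) [ 47.  -25.4  69.5] dr [ 0.0187 -0.0095  0.0053] w 88.3 F [-0.4 -0.   0.4]
```

>>> arm_command(
  steps=[
    {"offset": [0, 0, 0], "dr": [0.0187, -0.0095, 0.0053], "gripper": 1},
    {"offset": [0, 0, 0], "dr": [0, 0, 0], "gripper": 1},
    {"offset": [0, 0, 0], "dr": [0, 0, 0], "gripper": 1},
    {"offset": [0, 0, 0], "dr": [0, 0, 0], "gripper": 1},
  ],
)

```text
clock: 2.45
ee_pos: [499.0, 336.6, 170.8]
tcp_rot: [0.106, 0.994, 0.0, 0.0]
force: [0.3, -0.3, -0.3]
width: 88.2
```

```bash
python3 - <<'E'
from h import *
for i in range(4):
  plan(451,317.3,100,-.22); c=cams.camera("wrist")
  s=robot.state();T=np.eye(4);T[:3,:3]=R.from_quat(s["tcp_rot"]).as_matrix();T[:3,3]=s["ee_pos"]
  X=np.array(c["extrinsics"])@T; print((-X[:3,:3].T@X[:3,3]).round(2))
  for d in cams.outline_of("wrist","box")[:1]: print(ray(c,d["point"],22).round(1),d["point"])
np.save("w3.npy",c,allow_pickle=True)
crop(c,165,60,125,165,3.6,"pics/w3a.png")
E
```

```text
at [499.  336.6 170.8] t 2.45 off [ 42.9 -29.   70.7] off(target axes) [ 42.7 -29.3  70.8] dr [0.0006 0.0005 0.0078] w 88.2 F [ 0.3 -0.3 -0.3]
[  66.83    1.03 -134.4 ]
[469.7 315.3  22. ] [227.6, 152.7]
at [499.3 336.1 170.7] t 2.55 off [ 43.2 -28.7  70.7] off(target axes) [ 43.  -28.9  70.7] dr [0.0004 0.0005 0.0071] w 88.1 F [-0.  -0.8 -0.7]
[  67.07    1.25 -134.5 ]
[468.5 315.3  22. ] [227.7, 150.9]
at [499.6 335.4 170.5] t 2.65 off [ 43.7 -28.1  70.5] off(target axes) [ 43.5 -28.3  70.5] dr [-0.0001  0.0005  0.006 ] w 88.2 F [-0.  -0.3 -0.1]
[  66.92    1.09 -134.43]
[487.1 474.8  22. ] [419.9, 131.6]
at [499.8 335.3 170.5] t 2.75 off [ 43.9 -27.9  70.5] off(target axes) [ 43.7 -28.2  70.5] dr [-0.0001  0.0005  0.0055] w 88.2 F [ 0.2  0.4 -0.6]
[  66.83    0.99 -134.4 ]
[469.5 315.3  22. ] [228.9, 151.3]
```

View pics/w3a.png

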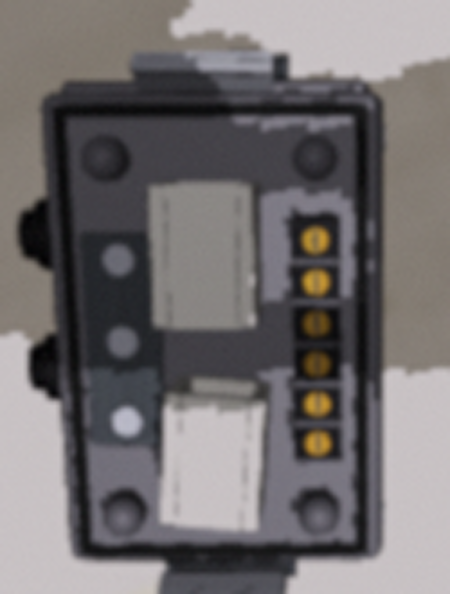

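```bash
python3 - <<'E'
from h import *
c=np.load("w3.npy",allow_pickle=True).item()
lp=np.array([(105,158),(315,158),(124,512),(318,510)])/3.6+[165,60]
h=30
L=[(-41.5,-23.5,h),(-41.5,23.5,h),(41.5,-23.5,h),(41.5,23.5,h)]
print("lugs",fit(c,lp,L,[466,311,-.2]))
for q in ([(150,185),(250,185),(256,325),(153,325)],[(166,390),(266,405),(258,530),(161,525)]):
  print(fit(c,np.array(q)/3.6+[165,60],[(-15,-11,46),(-15,11,46),(15,11,46),(15,-11,46)],[470,311,-.2]))
t=cams.camera("top")
r,_=fit(c,lp,L,[466,311,-.2])
a=r[2];Rz=np.array([[np.cos(a),-np.sin(a),0],[np.sin(a),np.cos(a),0],[0,0,1]])
im=cv2.resize(t["color"],None,fx=4,fy=4,interpolation=cv2.INTER_CUBIC)
for P in L:
  u=proj(t,Rz@np.array(P)+[r[0],r[1],0])[0]; cv2.circle(im,(int(u[0]*4+2),int(u[1]*4+2)),3,(0,0,255),-1)
cv2.imwrite("pics/t3.png",im[700:1080,500:1300])
E
```

```text
lugs (array([ 4.70745311e+02,  3.12361318e+02, -2.10901436e-01]), [[0.6, 0.9], [0.5, 1.1], [0.5, 1.0], [0.6, 1.4]])
(array([ 4.50317203e+02,  3.16176226e+02, -2.13069714e-01]), [[0.8, 0.5], [0.8, 0.5], [0.1, 0.5], [0.1, 0.5]])
(array([ 4.94795149e+02,  3.07448172e+02, -3.00624250e-01]), [[0.1, 0.8], [0.3, 1.0], [0.1, 0.5], [0.3, 0.3]])
```

View pics/t3.png

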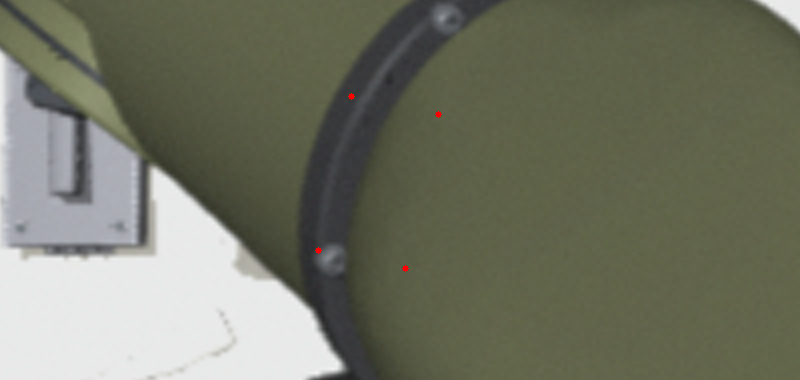

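```bash
python3 - <<'E'
from h import *
for n in ("top","side"):
  t=cams.camera(n)
  r=[470.7,312.4,-.21];a=r[2];Rz=np.array([[np.cos(a),-np.sin(a),0],[np.sin(a),np.cos(a),0],[0,0,1]])
  im=cv2.resize(cv2.imread(f"pics/{n}0.png"),None,fx=8,fy=8,interpolation=cv2.INTER_CUBIC)
  for P in [(x,y,30) for x in (-41.5,41.5) for y in (-23.5,23.5)]:
    u=proj(t,Rz@np.array(P)+[r[0],r[1],0])[0]; cv2.circle(im,(int(u[0]*8+4),int(u[1]*8+4)),3,(0,0,255),-1)
  u=proj(t,[470.7,312.4,22])[0]*8;u=u.astype(int)
  cv2.imwrite(f"pics/{n}3.png",im[u[1]-290:u[1]+290,u[0]-290:u[0]+290])
E
```

```text
(no output)
```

View pics/top3.png

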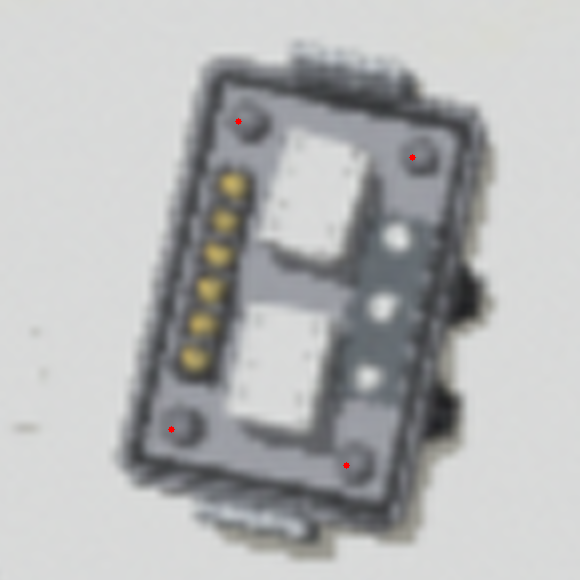

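View pics/side3.png

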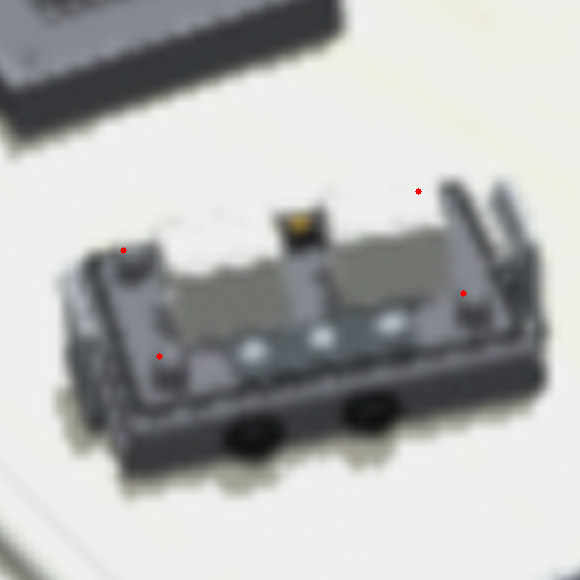

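```bash
python3 - <<'E'
from h import *
plan(450.3,315.3,44,-.213)
E
```

```text
at [499.7 335.4 170.5] t 3.0 off [ 44.1 -30.2 126.5] off(target axes) [ 44.1 -30.1 126.5] dr [ 0.0001  0.0004 -0.0013] w 88.5 F [-0.5  0.1 -0.8]
```

>>> arm_command(
  steps=[
    {"offset": [11, -7.5, 20], "dr": [0, 0, 0], "gripper": 1},
    {"offset": [11, -7.5, 20], "dr": [0, 0, 0], "gripper": 1},
    {"offset": [11, -7.5, 20], "dr": [0, 0, 0], "gripper": 1},
    {"offset": [11, -7.5, 20], "dr": [0, 0, 0], "gripper": 1},
    {"offset": [0, 0, 0], "dr": [0, 0, 0], "gripper": 1},
    {"offset": [0, 0, 0], "dr": [0, 0, 0], "gripper": 1},
  ],
)

```text
clock: 3.5
ee_pos: [452.3, 316.8, 89.7]
tcp_rot: [0.108, 0.994, 0.003, 0.003]
force: [0.9, -0.0, 1.2]
width: 88.2
```

```bash
python3 - <<'E'
from h import *
plan(450.3,315.3,44,-.213)
c=cams.camera("wrist")
np.save("w4.npy",c,allow_pickle=True)
crop(c,110,60,300,225,2.6,"pics/w4.png")
plan(450.3,315.3,44,-.213)
E
```

```text
at [452.3 316.8  89.7] t 3.5 off [ 1.8 -2.2 45.7] off(target axes) [ 1.6 -1.9 45.7] dr [ 0.0069  0.0052 -0.0033] w 88.2 F [ 0.9 -0.   1.2]
at [452.1 316.8  89.8] t 3.55 off [ 1.6 -2.1 45.7] off(target axes) [ 1.4 -1.8 45.8] dr [ 0.0066  0.0048 -0.0034] w 87.9 F [-0.3 -0.  -0.5]
```

View pics/w4.png

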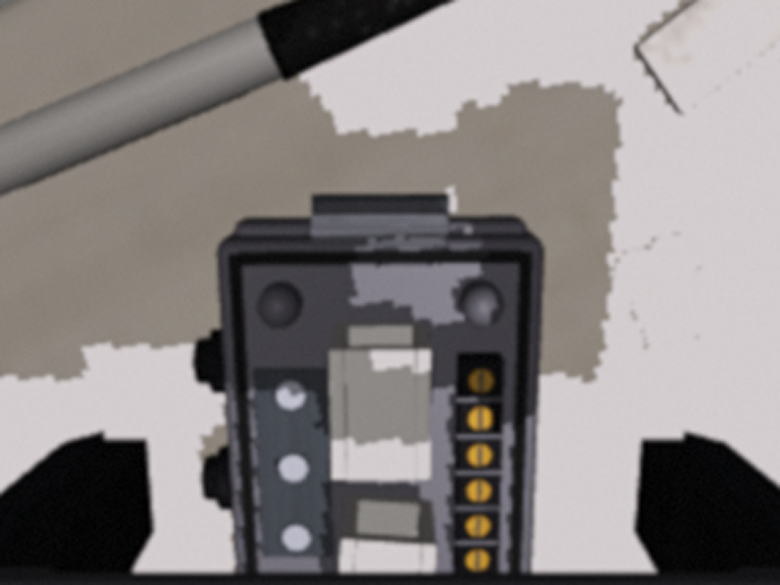

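>>> arm_command(
  steps=[
    {"offset": [0.5, -0.6, 15], "dr": [0.006, 0.005, -0.003], "gripper": 1},
    {"offset": [0.5, -0.6, 15], "dr": [0, 0, 0], "gripper": 1},
    {"offset": [0, 0, 13], "dr": [0, 0, 0], "gripper": 1},
    {"offset": [0, 0, 0], "dr": [0, 0, 0], "gripper": 1},
  ],
)

```text
clock: 3.88
ee_pos: [458.3, 320.3, 50.8]
tcp_rot: [0.108, 0.994, 0.005, 0.005]
force: [0.7, -0.4, 0.7]
width: 88.1
```

```bash
python3 - <<'E'
from h import *
plan(450.3,315.3,44,-.213)
E
```

```text
at [458.3 320.3  50.8] t 3.88 off [ 6.8 -6.7  6.7] off(target axes) [ 6.8 -6.6  6.8] dr [ 0.0118  0.0087 -0.0025] w 88.1 F [ 0.7 -0.4  0.7]
```

>>> arm_command(
  steps=[
    {"offset": [6.5, -6.5, 4], "dr": [0.0118, 0.0087, -0.0025], "gripper": 1},
    {"offset": [0, 0, 0], "dr": [0, 0, 0], "gripper": 1},
    {"offset": [0, 0, 0], "dr": [0, 0, 0], "gripper": 1},
  ],
)

```text
clock: 4.13
ee_pos: [453.3, 316.8, 49.3]
tcp_rot: [0.107, 0.994, 0.002, 0.002]
force: [0.0, 0.5, 0.5]
width: 88.2
```

```bash
python3 - <<'E'
from h import *
plan(450.3,315.3,44,-.213)
E
```

```text
at [453.3 316.8  49.3] t 4.13 off [ 2.6 -2.1  5.3] off(target axes) [ 2.6 -2.1  5.3] dr [ 0.0037  0.0033 -0.0012] w 88.2 F [0.  0.5 0.5]
```

>>> arm_command(
  steps=[
    {"offset": [2.5, -2, 6], "dr": [0.004, 0.003, -0.001], "gripper": 1},
    {"offset": [0, 0, 0], "dr": [0, 0, 0], "gripper": -1},
    {"offset": [0, 0, 0], "dr": [0, 0, 0], "gripper": -1},
    {"offset": [0, 0, 0], "dr": [0, 0, 0], "gripper": -1},
    {"offset": [0, 0, 0], "dr": [0, 0, 0], "gripper": -1},
    {"offset": [0, 0, 0], "dr": [0, 0, 0], "gripper": -1},
    {"offset": [0, 0, 0], "dr": [0, 0, 0], "gripper": -1},
    {"offset": [0, 0, 0], "dr": [0, 0, 0], "gripper": -1},
  ],
)

```text
clock: 4.8
ee_pos: [451.6, 316.2, 45.3]
tcp_rot: [0.107, 0.994, 0.001, 0.001]
force: [-1.0, 0.1, -0.3]
width: 43.7
```

```bash
python3 - <<'E'
from h import *
plan(450.3,315.3,44,-.213)
c=cams.camera("wrist")
np.save("w5.npy",c,allow_pickle=True)
crop(c,110,60,300,225,2.6,"pics/w5.png")
plan(450.3,315.3,44,-.213)
E
```

```text
at [451.6 316.2  45.3] t 4.8 off [ 1.1 -1.1  1.3] off(target axes) [ 1.1 -1.1  1.3] dr [ 0.0026  0.0026 -0.0005] w 43.7 F [-1.   0.1 -0.3]
at [451.6 316.2  45.3] t 4.85 off [ 1.  -1.1  1.3] off(target axes) [ 1.  -1.1  1.3] dr [ 0.0026  0.0026 -0.0004] w 39.5 F [0.  0.6 0.3]
```

View pics/w5.png

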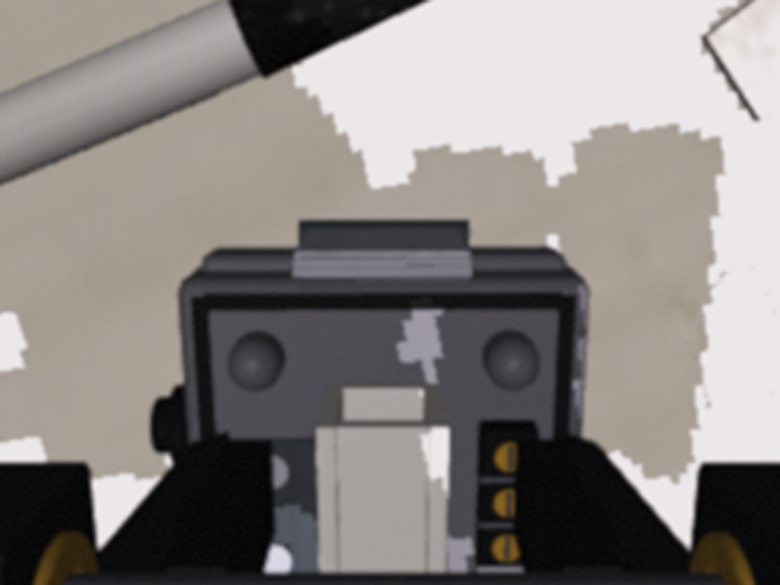

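>>> arm_command(
  steps=[
    {"offset": [0, 0, 0], "dr": [0, 0, 0], "gripper": -1},
    {"offset": [0, 0, 0], "dr": [0, 0, 0], "gripper": -1},
    {"offset": [0, 0, 0], "dr": [0, 0, 0], "gripper": -1},
    {"offset": [0, 0, 0], "dr": [0, 0, 0], "gripper": -1},
    {"offset": [0, 0, 0], "dr": [0, 0, 0], "gripper": -1},
  ],
)

```text
clock: 5.27
ee_pos: [451.6, 316.2, 45.3]
tcp_rot: [0.107, 0.994, 0.001, 0.001]
force: [0.8, 0.5, 0.5]
width: 21.7
```

```bash
python3 - <<'E'
from h import *
plan(450.3,315.3,44,-.213)
c=cams.camera("wrist")
np.save("w6.npy",c,allow_pickle=True)
crop(c,110,60,300,225,2.6,"pics/w6.png")
plan(450.3,315.3,44,-.213)
E
```

```text
at [451.6 316.2  45.3] t 5.27 off [ 1.1 -1.2  1.3] off(target axes) [ 1.1 -1.2  1.3] dr [ 0.0026  0.0026 -0.0004] w 21.7 F [0.8 0.5 0.5]
at [451.6 316.2  45.2] t 5.32 off [ 1.  -1.1  1.2] off(target axes) [ 1.  -1.1  1.2] dr [ 0.0025  0.0026 -0.0004] w 21.6 F [-0.1 -0.2  0.2]
```

View pics/w6.png

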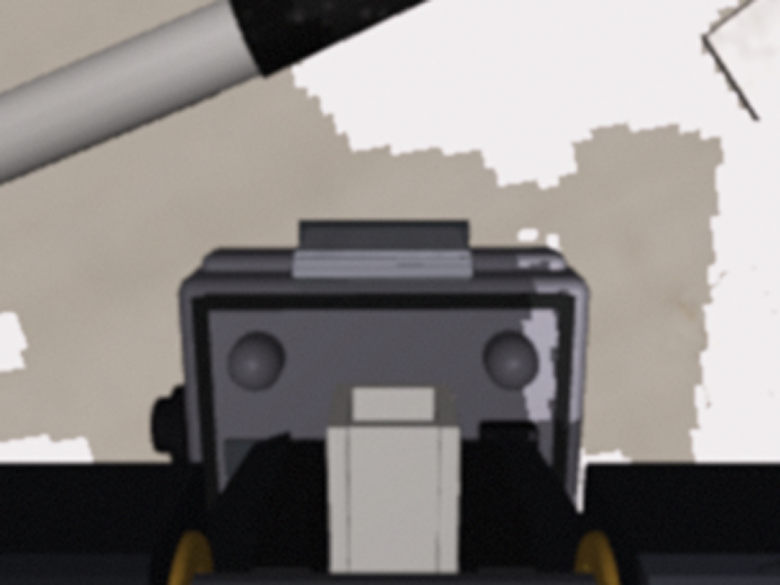

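>>> arm_command(
  steps=[
    {"offset": [0, 0, -12], "dr": [0, 0, 0], "gripper": -1},
    {"offset": [0, 0, -15], "dr": [0, 0, 0], "gripper": -1},
    {"offset": [0, 0, -15], "dr": [0, 0, 0], "gripper": -1},
    {"offset": [0, 0, -15], "dr": [0, 0, 0], "gripper": -1},
    {"offset": [-5, -28, -3], "dr": [0, 0, 0], "gripper": -1},
    {"offset": [-5, -28, 0], "dr": [0, 0, 0], "gripper": -1},
    {"offset": [-5, -28, 0], "dr": [0, 0, 0], "gripper": -1},
    {"offset": [-5, -28, 0], "dr": [0, 0, 0], "gripper": -1},
    {"offset": [-5, -28, 0], "dr": [0, 0, 0], "gripper": -1},
    {"offset": [-5, -28, 0], "dr": [0, 0, 0], "gripper": -1},
    {"offset": [-3, -15, 0], "dr": [0, 0, 0], "gripper": -1},
    {"offset": [0, 0, 0], "dr": [0, 0, 0], "gripper": -1},
    {"offset": [0, 0, 0], "dr": [0, 0, 0], "gripper": -1},
  ],
)

```text
clock: 6.4
ee_pos: [446.4, 126.4, 116.3]
tcp_rot: [0.105, 0.994, 0.005, 0.006]
force: [0.3, 0.6, 0.2]
width: 21.5
```

```bash
python3 - <<'E'
from h import *
plan(445,117,33,-.1)
c=cams.camera("wrist")
np.save("w7.npy",c,allow_pickle=True)
cv2.imwrite("pics/w7.png",cv2.resize(c["color"],None,fx=1.5,fy=1.5,interpolation=cv2.INTER_CUBIC))
plan(445,117,33,-.1)
for d in cams.outline_of("wrist","scrap_tray")[:1]:
  m=d["pixels"].astype(np.uint8); r=cv2.minAreaRect(cv2.findNonZero(m))
  print(d["p"],ray(c,d["point"],20).round(1),[ray(c,q,36)[:2].round(0).tolist() for q in cv2.boxPoints(r)])
E
```

```text
at [446.4 126.4 116.3] t 6.4 off [  0.3 -10.4  83.2] off(target axes) [ 0.5 -9.5 83.3] dr [ 0.0102  0.0107 -0.11  ] w 21.5 F [0.3 0.6 0.2]
at [446.5 126.6 116.3] t 6.45 off [  0.3 -10.5  83.2] off(target axes) [ 0.5 -9.7 83.3] dr [ 0.0099  0.0108 -0.1094] w 22.0 F [ 0.5 -1.1  0.3]
0.73 [442.1 121.3  20. ] [[410.0, 72.0], [408.0, 166.0], [493.0, 170.0], [497.0, 66.0]]
```

View pics/w7.png

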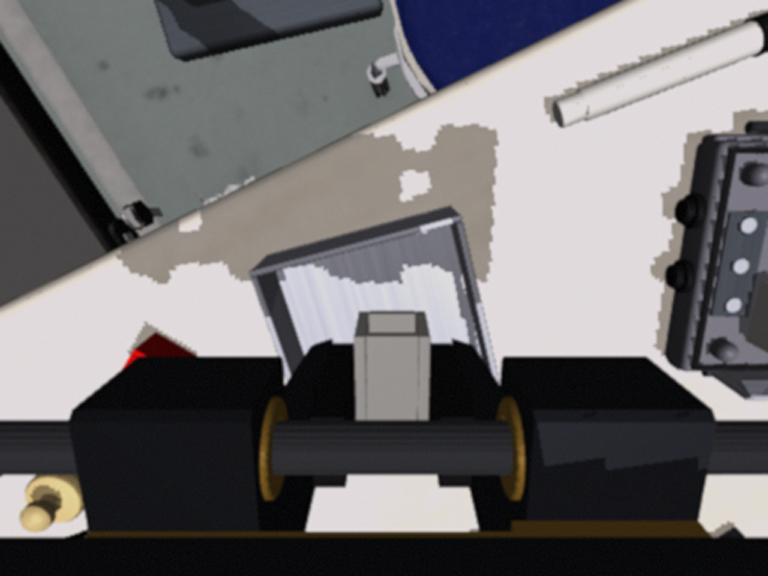

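```bash
python3 - <<'E'
from h import *
c=np.load("w7.npy",allow_pickle=True).item()
a,b=[ray(c,np.array(q)/1.5,36)[:2] for q in ((252,270),(457,208))]
print(a,b,np.linalg.norm(b-a)); d=(b-a)/np.linalg.norm(b-a); n=np.array([d[1],-d[0]]); print("ctr",(a+b)/2+n*55, np.degrees(np.arctan2(n[1],n[0])))
E
```

```text
[418.65556232  72.22330076] [410.87842627 164.32031252] 92.42479872658716
ctr [469.57193536 122.8998122 ] 4.826892793533392
```

>>> arm_command(
  steps=[
    {"offset": [0, -4, 10], "dr": [0.01, 0.01, -0.12], "gripper": -1},
    {"offset": [0, -4, 15], "dr": [0, 0, -0.12], "gripper": -1},
    {"offset": [0, 0, 15], "dr": [0, 0, 0], "gripper": -1},
    {"offset": [0, 0, 12], "dr": [0, 0, 0], "gripper": -1},
    {"offset": [0, 0, 0], "dr": [0, 0, 0], "gripper": -1},
    {"offset": [0, 0, 0], "dr": [0, 0, 0], "gripper": -1},
  ],
)

```text
clock: 7.0
ee_pos: [448.6, 132.9, 63.6]
tcp_rot: [-0.03, 1.0, 0.005, 0.004]
force: [1.1, 0.2, 0.1]
width: 21.5
```

```bash
python3 - <<'E'
from h import *
plan(446,119,33,.03)
E
```

```text
at [448.6 132.9  63.6] t 7.0 off [  3.7 -14.1  30.4] off(target axes) [  3.  -13.9  30.6] dr [0.0106 0.0088 0.0295] w 21.5 F [1.1 0.2 0.1]
```

>>> arm_command(
  steps=[
    {"offset": [2, -9, 0], "dr": [0.01, 0.01, 0.0], "gripper": -1},
    {"offset": [1, -5, 0], "dr": [0, 0, 0], "gripper": -1},
    {"offset": [0, 0, 0], "dr": [0, 0, 0], "gripper": -1},
  ],
)

```text
clock: 7.25
ee_pos: [446.8, 120.6, 64.8]
tcp_rot: [-0.032, 0.999, 0.001, 0.0]
force: [-0.1, 0.0, 0.2]
width: 21.7
```

```bash
python3 - <<'E'
from h import *
plan(446,119,33,.05)
E
```

```text
at [446.8 120.6  64.8] t 7.25 off [ 0.9 -1.6 31.8] off(target axes) [ 0.9 -1.5 31.8] dr [0.0015 0.     0.0135] w 21.7 F [-0.1  0.   0.2]
```

>>> arm_command(
  steps=[
    {"offset": [1.5, -1.5, 12], "dr": [0.002, 0.0, 0.0], "gripper": -1},
    {"offset": [1.5, -1.5, 12], "dr": [0.002, 0.001, 0], "gripper": -1},
    {"offset": [1, -1, 7], "dr": [0.002, 0.001, 0], "gripper": -1},
    {"offset": [0, 0, 0], "dr": [0, 0, 0], "gripper": -0.1},
    {"offset": [0, 0, 0], "dr": [0, 0, 0], "gripper": -0.1},
    {"offset": [0, 0, 0], "dr": [0, 0, 0], "gripper": -0.1},
    {"offset": [0, 0, 0], "dr": [0, 0, 0], "gripper": -0.1},
  ],
)

```text
clock: 7.83
ee_pos: [445.7, 115.4, 36.5]
tcp_rot: [-0.03, 1.0, -0.001, 0.002]
force: [-0.9, -0.3, -0.1]
width: 39.5
```

```bash
python3 - <<'E'
from h import *
plan(446,119,33,.05)
c=cams.camera("wrist");cv2.imwrite("pics/w8.png",cv2.resize(c["color"],None,fx=1.5,fy=1.5,interpolation=cv2.INTER_CUBIC))
E
```

```text
at [445.7 115.4  36.5] t 7.83 off [-0.5  3.5  3.5] off(target axes) [-0.5  3.5  3.5] dr [-0.0024  0.0047  0.0096] w 39.5 F [-0.9 -0.3 -0.1]
```

View pics/w8.png

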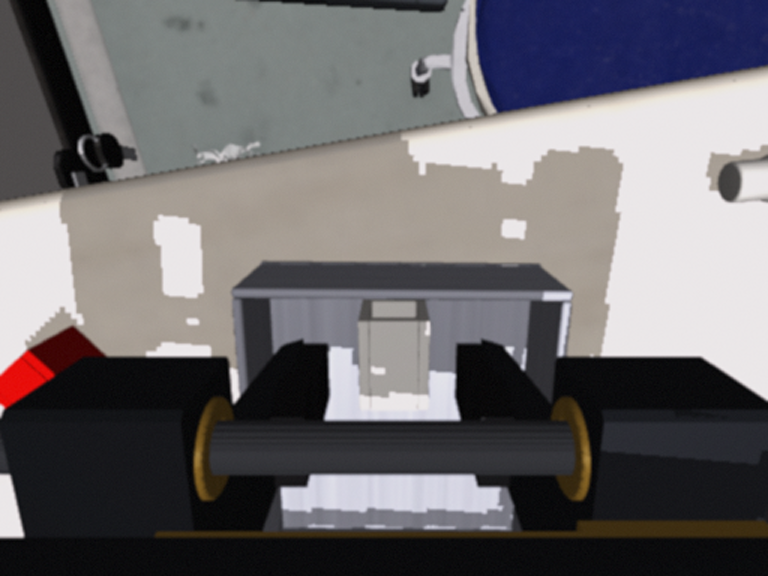

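>>> arm_command(
  steps=[
    {"offset": [0, 0, -12], "dr": [0, 0, 0], "gripper": -0.1},
    {"offset": [0, 0, -15], "dr": [0, 0, 0], "gripper": -0.1},
    {"offset": [0, 0, -15], "dr": [0, 0, 0.11], "gripper": 0.2},
    {"offset": [0, 0, -15], "dr": [0, 0, 0.11], "gripper": 0.4},
    {"offset": [0, 0, -3], "dr": [0, 0, 0.11], "gripper": 0.4},
    {"offset": [0, 28, 0], "dr": [0, 0, 0], "gripper": 0.4},
    {"offset": [0, 28, 0], "dr": [0, 0, 0], "gripper": 0.4},
    {"offset": [0, 28, 0], "dr": [0, 0, 0], "gripper": 0.4},
    {"offset": [0, 28, 0], "dr": [0, 0, 0], "gripper": 0.4},
    {"offset": [0, 28, 0], "dr": [0, 0, 0], "gripper": 0.4},
    {"offset": [0, 28, 0], "dr": [0, 0, 0], "gripper": 0.4},
    {"offset": [0, 14, 0], "dr": [0, 0, 0], "gripper": 0.4},
    {"offset": [0, 0, 0], "dr": [0, 0, 0], "gripper": 0.4},
    {"offset": [0, 0, 0], "dr": [0, 0, 0], "gripper": 0.4},
  ],
)

```text
clock: 9.05
ee_pos: [498.8, 295.5, 105.0]
tcp_rot: [0.147, 0.989, 0.001, 0.003]
force: [0.4, 0.5, 0.3]
width: 61.8
```

```bash
python3 - <<'E'
from h import *
plan(494.8,306.4,80,-.29)
E
```

```text
at [498.8 295.5 105. ] t 9.05 off [ 7.2  9.2 25. ] off(target axes) [ 7.   9.3 25. ] dr [ 0.0025  0.0059 -0.0045] w 61.8 F [0.4 0.5 0.3]
```

>>> arm_command(
  steps=[
    {"offset": [4, 5, 12], "dr": [0.002, 0.006, 0], "gripper": 0.2},
    {"offset": [4, 5, 12], "dr": [0, 0, 0], "gripper": 0.2},
    {"offset": [0, 0, 0], "dr": [0, 0, 0], "gripper": 0.2},
    {"offset": [0, 0, 0], "dr": [0, 0, 0], "gripper": 0.2},
  ],
)

```text
clock: 9.38
ee_pos: [492.5, 302.9, 78.4]
tcp_rot: [0.149, 0.989, -0.002, -0.001]
force: [-0.3, 1.1, -0.5]
width: 52.7
```

```bash
python3 - <<'E'
from h import *
plan(494.8,306.4,44,-.29)
c=cams.camera("wrist");crop(c,110,60,300,225,2.6,"pics/w9.png")
E
```

```text
at [492.5 302.9  78.4] t 9.38 off [-1.2  4.2 34.4] off(target axes) [-1.2  4.  34.4] dr [-0.0051 -0.0017 -0.0082] w 52.7 F [-0.3  1.1 -0.5]
```

View pics/w9.png

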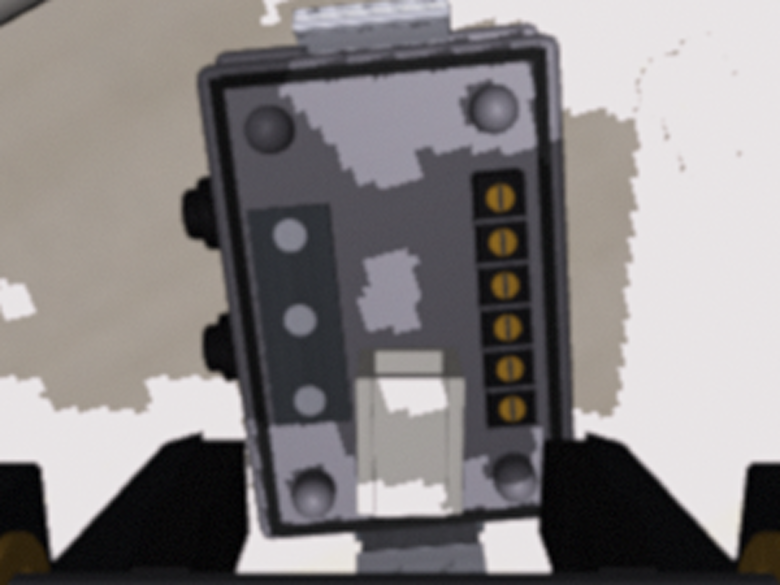

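>>> arm_command(
  steps=[
    {"offset": [0.5, 2.5, 8], "dr": [-0.004, 0, 0], "gripper": 0.2},
    {"offset": [0.5, 2, 10], "dr": [0, 0.001, 0], "gripper": 0.2},
    {"offset": [1, 0, 10], "dr": [0, 0.001, 0], "gripper": 0.2},
    {"offset": [0, 0, 0], "dr": [0, 0, 0], "gripper": 0.2},
    {"offset": [0, 0, 0], "dr": [0, 0, 0], "gripper": 0.2},
  ],
)

```text
clock: 9.85
ee_pos: [491.6, 306.0, 46.9]
tcp_rot: [0.149, 0.989, -0.001, -0.002]
force: [-0.2, -0.5, 0.5]
width: 52.6
```

```bash
python3 - <<'E'
from h import *
plan(492.8,306.6,45,-.29)
E
```

```text
at [491.6 306.   46.9] t 9.85 off [-1.   1.   1.9] off(target axes) [-1.   0.9  1.9] dr [-0.0031 -0.0045 -0.0101] w 52.6 F [-0.2 -0.5  0.5]
```

Good; close.

>>> arm_command(
  steps=[
    {"offset": [0, 1, 2], "dr": [-0.003, -0.004, 0], "gripper": -1},
    {"offset": [0, 0, 0], "dr": [0, 0, 0], "gripper": -1},
    {"offset": [0, 0, 0], "dr": [0, 0, 0], "gripper": -1},
    {"offset": [0, 0, 0], "dr": [0, 0, 0], "gripper": -1},
    {"offset": [0, 0, 0], "dr": [0, 0, 0], "gripper": -1},
    {"offset": [0, 0, 0], "dr": [0, 0, 0], "gripper": -1},
    {"offset": [0, 0, 0], "dr": [0, 0, 0], "gripper": -1},
    {"offset": [0, 0, 0], "dr": [0, 0, 0], "gripper": -1},
    {"offset": [0, 0, 0], "dr": [0, 0, 0], "gripper": -1},
  ],
)

```text
clock: 10.6
ee_pos: [492.5, 307.2, 45.6]
tcp_rot: [0.15, 0.989, 0.001, 0.001]
force: [0.8, 0.4, -0.3]
width: 21.5
```

```bash
python3 - <<'E'
from h import *
plan(492.8,306.6,45,-.29)
c=cams.camera("wrist");np.save("w10.npy",c,allow_pickle=True);crop(c,110,60,300,225,2.6,"pics/w10.png")
E
```

```text
at [492.5 307.2  45.6] t 10.6 off [-0.5 -0.5  0.6] off(target axes) [-0.5 -0.5  0.6] dr [ 0.0014  0.0011 -0.0104] w 21.5 F [ 0.8  0.4 -0.3]
```

View pics/w10.png

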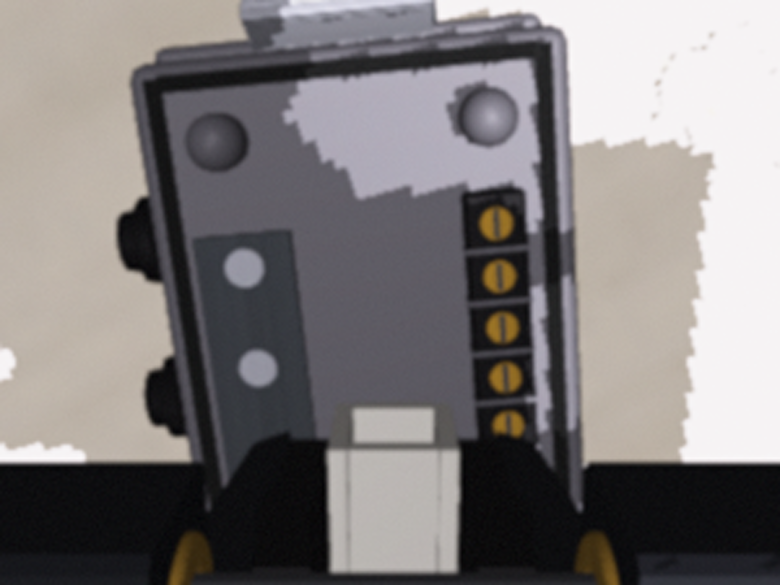

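>>> arm_command(
  steps=[
    {"offset": [0, 0, -12], "dr": [0, 0, 0], "gripper": -1},
    {"offset": [0, 0, -15], "dr": [0, 0, 0], "gripper": -1},
    {"offset": [0, 0, -15], "dr": [0, 0, 0], "gripper": -1},
    {"offset": [0, 0, -15], "dr": [0, 0, 0], "gripper": -1},
    {"offset": [-9, -29, -3], "dr": [0, 0, 0], "gripper": -1},
    {"offset": [-9, -29, 0], "dr": [0, 0, 0], "gripper": -1},
    {"offset": [-9, -29, 0], "dr": [0, 0, 0], "gripper": -1},
    {"offset": [-9, -29, 0], "dr": [0, 0, 0], "gripper": -1},
    {"offset": [-9, -29, 0], "dr": [0, 0, 0], "gripper": -1},
    {"offset": [-9, -29, 0], "dr": [0, 0, -0.08], "gripper": -1},
    {"offset": [0, -8, 0], "dr": [0, 0, -0.11], "gripper": -1},
    {"offset": [0, -4, 0], "dr": [0, 0, -0.11], "gripper": -1},
    {"offset": [0, 0, 0], "dr": [0, 0, 0], "gripper": -1},
    {"offset": [0, 0, 0], "dr": [0, 0, 0], "gripper": -1},
  ],
)

```text
clock: 11.82
ee_pos: [493.0, 107.0, 118.2]
tcp_rot: [-0.006, 1.0, 0.002, 0.006]
force: [1.1, 0.5, -0.3]
width: 21.5
```

```bash
python3 - <<'E'
from h import *
plan(495,119,60,.03)
c=cams.camera("wrist");cv2.imwrite("pics/w11.png",cv2.resize(c["color"],None,fx=1.5,fy=1.5,interpolation=cv2.INTER_CUBIC))
E
```

```text
at [493.  107.  118.2] t 11.82 off [-1.4 11.7 58.3] off(target axes) [-2.4 12.  58.2] dr [ 0.0047  0.0127 -0.0181] w 21.5 F [ 1.1  0.5 -0.3]
```

View pics/w11.png

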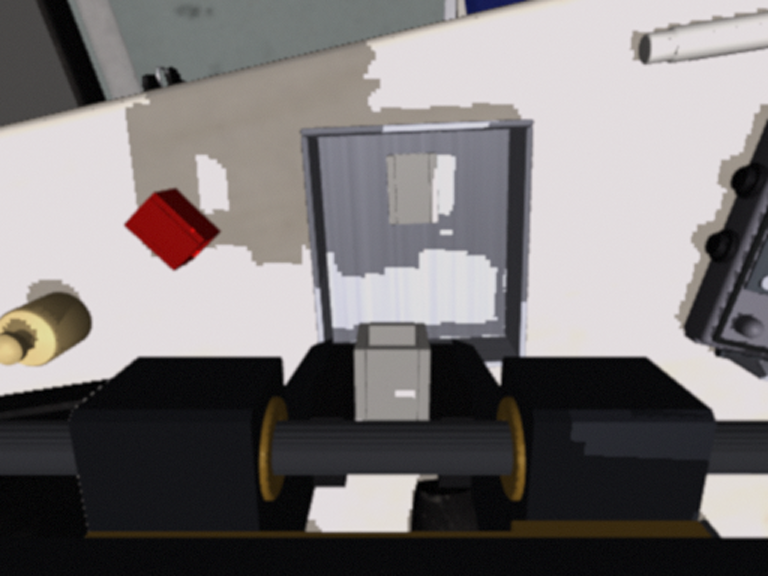

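>>> arm_command(
  steps=[
    {"offset": [0, 6, 10], "dr": [0.005, 0.012, 0], "gripper": -1},
    {"offset": [0, 6, 15], "dr": [0, 0, 0], "gripper": -1},
    {"offset": [0, 1, 15], "dr": [0, 0, 0], "gripper": -1},
    {"offset": [0, 0, 10], "dr": [0, 0, 0], "gripper": -1},
    {"offset": [0, 0, 0], "dr": [0, 0, 0], "gripper": -1},
    {"offset": [0, 0, 0], "dr": [0, 0, 0], "gripper": -1},
  ],
)

```text
clock: 12.37
ee_pos: [494.9, 130.4, 65.3]
tcp_rot: [-0.005, 1.0, 0.002, 0.002]
force: [0.3, 0.1, -0.9]
width: 21.4
```

```bash
python3 - <<'E'
from h import *
plan(494,118,36,.03)
E
```

```text
at [494.9 130.4  65.3] t 12.37 off [  1.1 -12.5  29.2] off(target axes) [  1.2 -12.3  29.3] dr [ 0.0037  0.0033 -0.0196] w 21.4 F [ 0.3  0.1 -0.9]
```

>>> arm_command(
  steps=[
    {"offset": [0.5, -8, 0], "dr": [0.004, 0.003, -0.02], "gripper": -1},
    {"offset": [0.5, -3, 8], "dr": [0, 0, 0], "gripper": -1},
    {"offset": [0, -1, 12], "dr": [0, 0, 0], "gripper": -1},
    {"offset": [0, 0, 8], "dr": [0, 0, 0], "gripper": -1},
    {"offset": [0, 0, 0], "dr": [0, 0, 0], "gripper": -1},
    {"offset": [0, 0, 0], "dr": [0, 0, 0], "gripper": -1},
  ],
)

```text
clock: 12.87
ee_pos: [495.3, 118.6, 36.6]
tcp_rot: [-0.016, 1.0, 0.0, 0.001]
force: [-0.3, -0.2, -0.2]
width: 21.6
```

```bash
python3 - <<'E'
from h import *
plan(494,118,36,.05)
E
```

```text
at [495.3 118.6  36.6] t 12.87 off [ 1.3 -0.6  0.6] off(target axes) [ 1.3 -0.6  0.6] dr [ 0.0004  0.0029 -0.0179] w 21.6 F [-0.3 -0.2 -0.2]
```

>>> arm_command(
  steps=[
    {"offset": [0, 0, 0], "dr": [0, 0, 0], "gripper": -0.1},
    {"offset": [0, 0, 0], "dr": [0, 0, 0], "gripper": -0.1},
    {"offset": [0, 0, 0], "dr": [0, 0, 0], "gripper": -0.1},
    {"offset": [0, 0, 0], "dr": [0, 0, 0], "gripper": -0.1},
    {"offset": [0, 0, -12], "dr": [0, 0, 0], "gripper": -0.1},
    {"offset": [0, 0, -18], "dr": [0, 0, 0], "gripper": -0.1},
    {"offset": [0, 0, -18], "dr": [0, 0, 0], "gripper": -0.1},
    {"offset": [0, 0, -18], "dr": [0, 0, 0], "gripper": 0.1},
    {"offset": [0, 10, -18], "dr": [0, 0, 0], "gripper": 0.1},
    {"offset": [0, 32, 0], "dr": [0, 0, 0], "gripper": 0.1},
    {"offset": [0, 32, 0], "dr": [0, 0, 0], "gripper": 0.1},
    {"offset": [0, 32, 0], "dr": [0, 0, 0], "gripper": 0.1},
    {"offset": [0, 32, 0], "dr": [0, 0, 0], "gripper": 0.1},
    {"offset": [0, 32, 0], "dr": [0, 0, 0], "gripper": 0.1},
    {"offset": [0, 32, 0], "dr": [0, 0, 0], "gripper": 0.1},
    {"offset": [0, 32, 0], "dr": [0, 0, 0], "gripper": 0.1},
    {"offset": [0, 32, 0], "dr": [0, 0, 0], "gripper": 0.1},
    {"offset": [0, 32, 0], "dr": [0, 0, 0], "gripper": 0.1},
    {"offset": [0, 0, 0], "dr": [0, 0, 0], "gripper": 0.1},
    {"offset": [0, 0, 0], "dr": [0, 0, 0], "gripper": 0.1},
  ],
)

```text
clock: 14.53
ee_pos: [486.6, 426.9, 129.0]
tcp_rot: [-0.011, 1.0, 0.001, 0.003]
force: [0.5, -1.0, -1.2]
width: 48.1
```

```bash
python3 - <<'E'
from h import *
plan(492,476.5,120,0.01)
c=cams.camera("top");crop(c,110,170,240,120,3.3,"pics/top4.png")
plan(492,476.5,120,0.01)
E
```

```text
at [486.6 426.9 129. ] t 14.53 off [-6.5 49.4  9.1] off(target axes) [-5.9 49.5  9. ] dr [0.0018 0.006  0.0128] w 48.1 F [ 0.5 -1.  -1.2]
at [486.  427.9 129.3] t 14.58 off [-7.1 48.4  9.5] off(target axes) [-6.5 48.6  9.3] dr [0.0038 0.0056 0.0135] w 48.6 F [-0.5  1.6 -0.5]
```

View pics/top4.png

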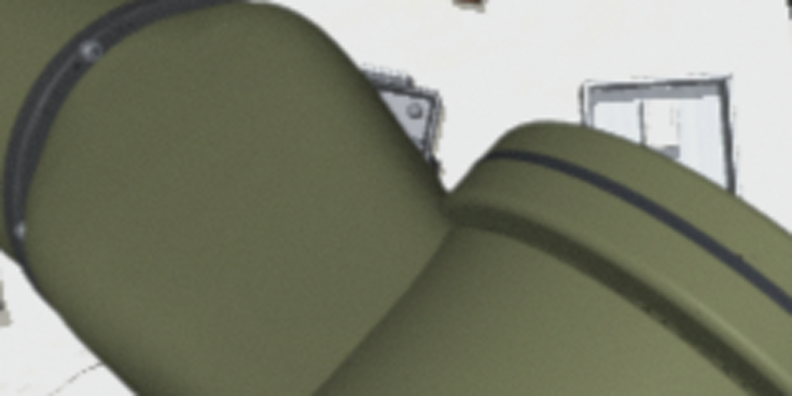

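>>> arm_command(
  steps=[
    {"offset": [-3, 18, 0], "dr": [0.003, 0.005, 0.013], "gripper": 0.1},
    {"offset": [-2, 18, 0], "dr": [0, 0, 0], "gripper": 0.1},
    {"offset": [0, 8, 0], "dr": [0, 0, 0], "gripper": 0.1},
    {"offset": [0, 0, 0], "dr": [0, 0, 0], "gripper": 0.1},
    {"offset": [0, 0, 0], "dr": [0, 0, 0], "gripper": 0.1},
    {"offset": [0, 0, 0], "dr": [0, 0, 0], "gripper": 0.1},
  ],
)

```text
clock: 15.08
ee_pos: [492.2, 463.7, 128.9]
tcp_rot: [-0.002, 1.0, -0.004, -0.0]
force: [0.1, -0.9, -0.6]
width: 48.3
```

```bash
python3 - <<'E'
from h import *
plan(492,476.5,120,0.01)
c=cams.camera("wrist");np.save("w12.npy",c,allow_pickle=True);crop(c,110,60,300,225,2.6,"pics/w12.png")
plan(492,476.5,120,0.01)
E
```

```text
at [492.2 463.7 128.9] t 15.08 off [ 0.2 12.9  8.8] off(target axes) [ 0.1 12.8  8.9] dr [-0.0086 -0.0006 -0.0064] w 48.3 F [ 0.1 -0.9 -0.6]
at [492.4 463.2 128.8] t 15.13 off [ 0.3 13.4  8.7] off(target axes) [ 0.3 13.3  8.8] dr [-0.0093 -0.0006 -0.0069] w 48.6 F [-0.1 -0.2 -0.1]
```

View pics/w12.png

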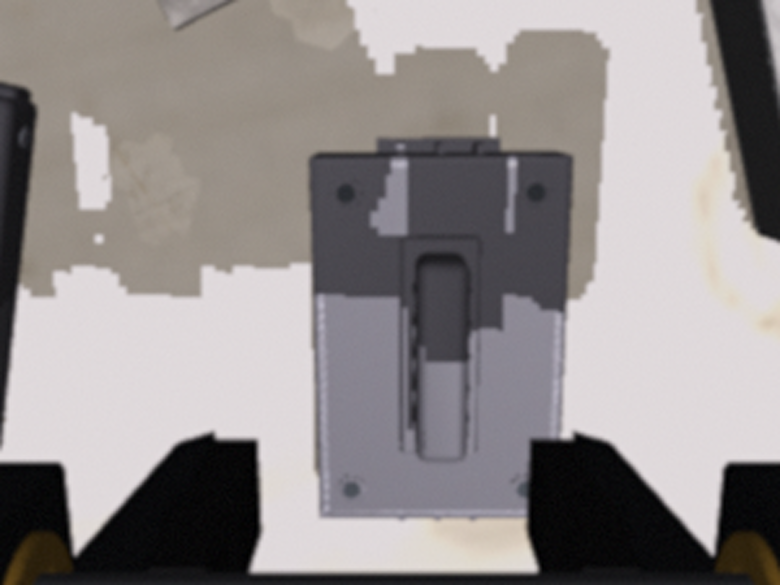

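```bash
python3 - <<'E'
from h import *
c=np.load("w12.npy",allow_pickle=True).item()
f=lambda l:np.array(l)/2.6+[110,60]
print("cover",fit(c,f([(310,155),(572,153),(321,516)]),[(-54,-36,22),(-54,36,22),(54,-36,22)],[490,478,0]))
print("rib",fit(c,f([(415,256),(469,256),(467,460),(416,460)]),[(-28,-7,42),(-28,7,42),(28,7,42),(28,-7,42)],[490,478,0]))
print("screws",fit(c,f([(345,193),(536,192),(351,489)]),[(-44,-26,22),(-44,26,22),(44,-26,22)],[490,478,0]))
E
```

```text
cover (array([4.91890078e+02, 4.77536206e+02, 1.27515488e-02]), [[0.7, 0.3], [1.0, 0.4], [0.3, 1.0]])
rib (array([4.90621761e+02, 4.77061092e+02, 1.57280307e-02]), [[0.1, 0.1], [0.2, 0.1], [0.1, 0.1], [0.1, 0.1]])
screws (array([4.92411165e+02, 4.77241403e+02, 9.26443916e-03]), [[0.1, 0.1], [0.1, 0.0], [0.0, 0.1]])
```

>>> arm_command(
  steps=[
    {"offset": [0.3, 8, 10], "dr": [-0.009, 0, -0.003], "gripper": 0.1},
    {"offset": [0, 4, 15], "dr": [0, 0, 0], "gripper": 0.1},
    {"offset": [0, 0, 15], "dr": [0, 0, 0], "gripper": 0.1},
    {"offset": [0, 0, 15], "dr": [0, 0, 0], "gripper": 0.1},
    {"offset": [0, 0, 8], "dr": [0, 0, 0], "gripper": 0.1},
    {"offset": [0, 0, 0], "dr": [0, 0, 0], "gripper": 0.1},
    {"offset": [0, 0, 0], "dr": [0, 0, 0], "gripper": 0.1},
  ],
)

```text
clock: 15.72
ee_pos: [492.1, 472.3, 57.6]
tcp_rot: [-0.002, 1.0, -0.002, -0.001]
force: [-0.1, 0.3, -0.4]
width: 48.7
```

```bash
python3 - <<'E'
from h import *
plan(491.7,476.1,35.5,0.013)
E
```

```text
at [492.1 472.3  57.6] t 15.72 off [ 0.4  3.8 22.1] off(target axes) [ 0.4  3.8 22.1] dr [-0.0033 -0.0024 -0.0091] w 48.7 F [-0.1  0.3 -0.4]
```

>>> arm_command(
  steps=[
    {"offset": [0.4, 3.5, 5], "dr": [-0.003, -0.002, -0.009], "gripper": 0.1},
    {"offset": [0, 0.5, 10], "dr": [0, 0, 0], "gripper": 0.1},
    {"offset": [0, 0, 5], "dr": [0, 0, 0], "gripper": 0.1},
    {"offset": [0, 0, 0], "dr": [0, 0, 0], "gripper": 0.1},
    {"offset": [0, 0, 0], "dr": [0, 0, 0], "gripper": 0.1},
  ],
)

```text
clock: 16.13
ee_pos: [492.1, 477.7, 36.6]
tcp_rot: [-0.007, 1.0, 0.001, 0.001]
force: [1.1, 0.3, 2.0]
width: 48.5
```

```bash
python3 - <<'E'
from h import *
plan(491.7,476.1,35.5,0.013)
E
```

```text
at [492.1 477.7  36.6] t 16.13 off [ 0.4 -1.6  1.1] off(target axes) [ 0.4 -1.6  1.1] dr [0.0019 0.0011 0.0009] w 48.5 F [1.1 0.3 2. ]
```

>>> arm_command(
  steps=[
    {"offset": [0.4, -1.5, 1.2], "dr": [0.002, 0.001, 0], "gripper": 0.1},
    {"offset": [0, 0, 0], "dr": [0, 0, 0], "gripper": -1},
    {"offset": [0, 0, 0], "dr": [0, 0, 0], "gripper": -1},
    {"offset": [0, 0, 0], "dr": [0, 0, 0], "gripper": -1},
    {"offset": [0, 0, 0], "dr": [0, 0, 0], "gripper": -1},
    {"offset": [0, 0, 0], "dr": [0, 0, 0], "gripper": -1},
    {"offset": [0, 0, 0], "dr": [0, 0, 0], "gripper": -1},
    {"offset": [0, 0, 0], "dr": [0, 0, 0], "gripper": -1},
    {"offset": [0, 0, 0], "dr": [0, 0, 0], "gripper": -1},
    {"offset": [0, 0, 0], "dr": [0, 0, 0], "gripper": -1},
  ],
)

```text
clock: 16.97
ee_pos: [492.6, 476.5, 36.9]
tcp_rot: [-0.007, 1.0, 0.001, 0.001]
force: [-0.2, -0.2, -0.2]
width: 13.6
```

```bash
python3 - <<'E'
from h import *
plan(491.7,476.1,35.5,0.013)
c=cams.camera("wrist");np.save("w13.npy",c,allow_pickle=True);crop(c,110,60,300,225,2.6,"pics/w13.png")
E
```

```text
at [492.6 476.5  36.9] t 16.97 off [ 0.9 -0.4  1.4] off(target axes) [ 0.9 -0.4  1.4] dr [0.0014 0.0019 0.0004] w 13.6 F [-0.2 -0.2 -0.2]
```

View pics/w13.png

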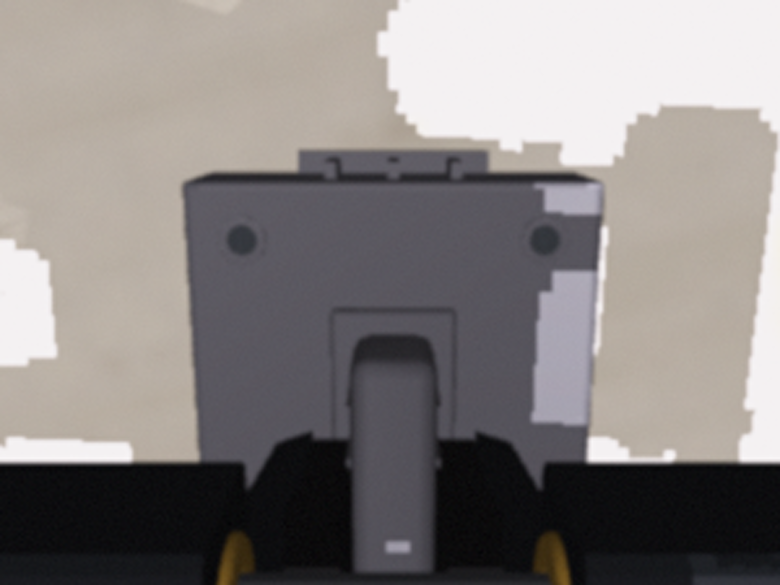

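```bash
python3 - <<'E'
from h import *
f=lambda l:np.array(l)/2.6+[110,60]
c=np.load("w13.npy",allow_pickle=True).item()
s=robot.state();Rm=R.from_quat(s["tcp_rot"])
q,e=fit(c,f([(185,184),(602,184)]),[(-54,-36,22),(-54,36,22)],[492,477,0]);print("cov corners",q,e,Rm.inv().apply([q[0]-s["ee_pos"][0],q[1]-s["ee_pos"][1],0]).round(2))
q,e=fit(c,f([(242,240),(545,240)]),[(-44,-26,22),(-44,26,22)],[492,477,0]);print("screws",q,e,Rm.inv().apply([q[0]-s["ee_pos"][0],q[1]-s["ee_pos"][1],0]).round(2))
q,e=fit(c,f([(299,151),(488,151)]),[(-58,-15,3),(-58,15,3)],[492,477,0]);print("tongue",q,e)
for h in (27,29,31):
  print(h)
  c=np.load("w6.npy",allow_pickle=True).item();print(fit(c,f([(257,360),(511,360)]),[(-41.5,-23.5,h),(-41.5,23.5,h)],[470,312,-.2]))
  c=np.load("w10.npy",allow_pickle=True).item();print(fit(c,f([(217,141),(488,116)]),[(-41.5,-23.5,h),(-41.5,23.5,h)],[470,312,-.2]))
  # clip top edges
c=np.load("w6.npy",allow_pickle=True).item();print("clip",[ray(c,p,38)[:2].round(1) for p in f([(299,221),(469,221)])])
E
```

```text
cov corners [4.92850363e+02 4.77884859e+02 1.37825715e-02] [[1.9, 0.1], [1.9, 0.1]] [-0.3  1.4  0. ]
screws [4.92293919e+02 4.77867068e+02 1.36692314e-02] [[0.0, 0.0], [0.0, 0.0]] [0.26 1.39 0.  ]
tongue [4.92258504e+02 4.77918710e+02 1.39165850e-02] [[5.7, 0.1], [5.7, 0.1]]
27
(array([ 4.70485298e+02,  3.11636749e+02, -2.13827010e-01]), [[0.8, 0.0], [0.8, 0.0]])
(array([ 4.71064978e+02,  3.11624309e+02, -2.10494497e-01]), [[0.7, 0.1], [0.7, 0.0]])
29
(array([ 4.69923450e+02,  3.11774468e+02, -2.13803204e-01]), [[1.5, 0.1], [1.5, 0.1]])
(array([ 4.71053091e+02,  3.11718871e+02, -2.10405454e-01]), [[1.5, 0.2], [1.4, 0.1]])
31
(array([ 4.69361956e+02,  3.11912149e+02, -2.13778725e-01]), [[2.2, 0.1], [2.2, 0.1]])
(array([ 4.71041524e+02,  3.11813382e+02, -2.10313742e-01]), [[2.2, 0.3], [2.2, 0.1]])
clip [array([400.9, 312.8]), array([406.8, 339.7])]
```

>>> arm_command(
  steps=[
    {"offset": [0, 0, -10], "dr": [0, 0, 0], "gripper": -1},
    {"offset": [0, 0, -15], "dr": [0, 0, 0], "gripper": -1},
    {"offset": [0, 0, -15], "dr": [0, 0, 0], "gripper": -1},
    {"offset": [0, 0, -15], "dr": [0, 0, 0], "gripper": -1},
    {"offset": [0, 0, -10], "dr": [0, 0, 0], "gripper": -1},
    {"offset": [3, -20, 0], "dr": [0, 0, 0], "gripper": -1},
    {"offset": [3, -25, 0], "dr": [0, 0, 0], "gripper": -1},
    {"offset": [3, -25, 0], "dr": [0, 0, 0], "gripper": -1},
    {"offset": [3, -25, 0], "dr": [0, 0, 0], "gripper": -1},
    {"offset": [3, -25, 0], "dr": [0, 0, 0.07], "gripper": -1},
    {"offset": [3, -15, 0], "dr": [0, 0, 0.07], "gripper": -1},
    {"offset": [0, -5, 0], "dr": [0, 0, 0.07], "gripper": -1},
    {"offset": [0, 0, 0], "dr": [0, 0, 0], "gripper": -1},
    {"offset": [0, 0, 0], "dr": [0, 0, 0], "gripper": -1},
    {"offset": [0, 0, 0], "dr": [0, 0, 0], "gripper": -1},
  ],
)

```text
clock: 18.27
ee_pos: [475.2, 334.2, 118.5]
tcp_rot: [0.101, 0.995, 0.006, 0.005]
force: [0.5, -0.2, -2.4]
width: 13.6
```

```bash
python3 - <<'E'
from h import *
plan(470.3,310.5,100,-.211)
c=cams.camera("wrist");np.save("w14.npy",c,allow_pickle=True);crop(c,110,60,300,225,2.6,"pics/w14.png")
plan(470.3,310.5,100,-.211)
E
```

```text
at [475.2 334.2 118.5] t 18.27 off [  0.2 -24.4  18.1] off(target axes) [ -0.2 -24.2  18.5] dr [0.0134 0.0082 0.0093] w 13.6 F [ 0.5 -0.2 -2.4]
at [475.2 334.6 118.5] t 18.32 off [  0.1 -24.9  18.1] off(target axes) [ -0.3 -24.6  18.5] dr [0.014  0.0082 0.0095] w 13.7 F [-0.2  0.2 -1.7]
```

View pics/w14.png

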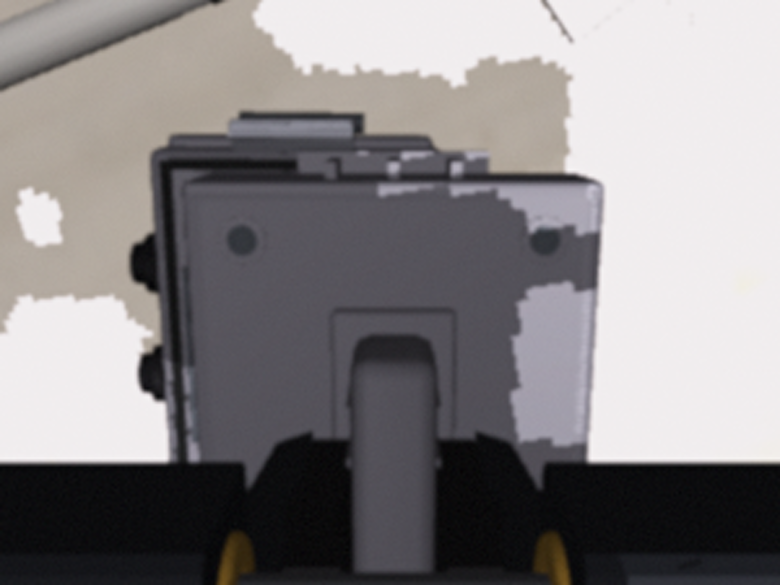

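>>> arm_command(
  steps=[
    {"offset": [0, -11, 3], "dr": [0.014, 0.008, 0.009], "gripper": -1},
    {"offset": [0, -10, 5], "dr": [0, 0, 0], "gripper": -1},
    {"offset": [0, -2, 3], "dr": [0, 0, 0], "gripper": -1},
    {"offset": [0, 0, 0], "dr": [0, 0, 0], "gripper": -1},
    {"offset": [0, 0, 0], "dr": [0, 0, 0], "gripper": -1},
    {"offset": [0, 0, 0], "dr": [0, 0, 0], "gripper": -1},
  ],
)

```text
clock: 18.82
ee_pos: [470.1, 314.6, 106.5]
tcp_rot: [0.102, 0.995, 0.001, -0.001]
force: [0.8, -0.2, -1.0]
width: 13.8
```

```bash
python3 - <<'E'
from h import *
plan(470.3,310.5,80,-.211)
E
```

```text
at [470.1 314.6 106.5] t 18.82 off [-1.1 -4.  26.5] off(target axes) [-1.  -3.9 26.5] dr [ 0.0014 -0.0017  0.0064] w 13.8 F [ 0.8 -0.2 -1. ]
```

>>> arm_command(
  steps=[
    {"offset": [-1, -4, 3], "dr": [0.001, -0.002, 0.006], "gripper": -1},
    {"offset": [0, 0, 7], "dr": [0, 0, 0], "gripper": -1},
    {"offset": [0, 0, 8], "dr": [0, 0, 0], "gripper": -1},
    {"offset": [0, 0, 5], "dr": [0, 0, 0], "gripper": -1},
    {"offset": [0, 0, 0], "dr": [0, 0, 0], "gripper": -1},
    {"offset": [0, 0, 0], "dr": [0, 0, 0], "gripper": -1},
    {"offset": [0, 0, 0], "dr": [0, 0, 0], "gripper": -1},
  ],
)

```text
clock: 19.4
ee_pos: [470.2, 311.8, 80.6]
tcp_rot: [0.105, 0.995, 0.001, 0.0]
force: [0.5, 0.1, -1.5]
width: 13.5
```

```bash
python3 - <<'E'
from h import *
plan(470.3,310.5,72,-.211)
c=cams.camera("wrist");np.save("w15.npy",c,allow_pickle=True);crop(c,110,60,300,225,2.6,"pics/w15.png")
plan(470.3,310.5,72,-.211)
E
```

```text
at [470.2 311.8  80.6] t 19.4 off [-0.4 -1.2  8.6] off(target axes) [-0.4 -1.2  8.6] dr [0.0013 0.     0.0016] w 13.5 F [ 0.5  0.1 -1.5]
at [470.2 311.8  80.7] t 19.45 off [-0.3 -1.3  8.7] off(target axes) [-0.3 -1.3  8.7] dr [0.0015 0.0001 0.0016] w 13.6 F [ 0.6  0.1 -2.2]
```

View pics/w15.png

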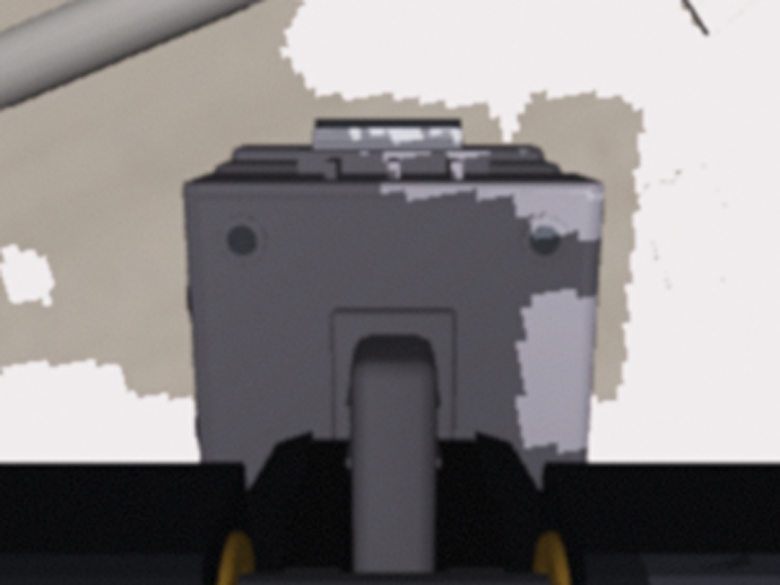

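```bash
python3 - <<'E'
from h import *
c=np.load("w15.npy",allow_pickle=True).item();s=robot.state();Rm=R.from_quat(s["tcp_rot"])
for p,z in (((388,120),38),((388,127),38),((388,150),38),((393,151),43.8),((393,151),47),((393,184),65.8)):
  print(p,z,Rm.inv().apply(ray(c,np.array(p)/2.6+[110,60],z)-s["ee_pos"]).round(1))
E
```

```text
(388, 120) 38 [64.1  0.1 42.7]
(388, 127) 38 [62.8  0.1 42.7]
(388, 150) 38 [58.3  0.1 42.7]
(393, 151) 43.8 [58.4  1.1 36.9]
(393, 151) 47 [58.6  1.1 33.7]
(393, 184) 65.8 [54.1  1.1 14.9]
```

>>> arm_command(
  steps=[
    {"offset": [-0.4, -1.4, 2], "dr": [0.001, 0, 0.002], "gripper": -1},
    {"offset": [0, 0, 4], "dr": [0, 0, 0], "gripper": -1},
    {"offset": [0, 0, 2], "dr": [0, 0, 0], "gripper": -1},
    {"offset": [0, 0, 0], "dr": [0, 0, 0], "gripper": -1},
    {"offset": [0, 0, 0], "dr": [0, 0, 0], "gripper": -1},
  ],
)

```text
clock: 19.87
ee_pos: [470.8, 310.6, 72.5]
tcp_rot: [0.106, 0.994, 0.001, 0.001]
force: [-0.3, 0.1, -1.6]
width: 14.2
```

```bash
python3 - <<'E'
from h import *
plan(470.3,310.5,68,-.211)
c=cams.camera("wrist");np.save("w16.npy",c,allow_pickle=True);crop(c,110,60,300,225,2.6,"pics/w16.png")
plan(470.3,310.5,68,-.211)
E
```

```text
at [470.8 310.6  72.5] t 19.87 off [ 0.5 -0.2  4.5] off(target axes) [ 0.5 -0.2  4.5] dr [ 0.0016  0.0011 -0.0007] w 14.2 F [-0.3  0.1 -1.6]
at [470.8 310.5  72.5] t 19.92 off [ 0.5 -0.2  4.5] off(target axes) [ 0.5 -0.2  4.5] dr [ 0.0016  0.001  -0.0008] w 13.5 F [ 0.5 -0.2 -1.2]
```

View pics/w16.png

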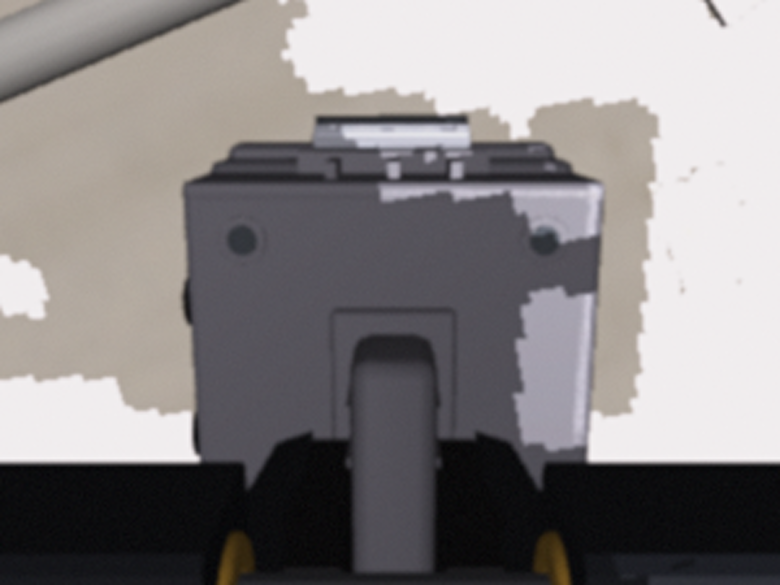

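>>> arm_command(
  steps=[
    {"offset": [0.4, -0.2, 1.5], "dr": [0.001, 0.001, 0], "gripper": -1},
    {"offset": [0, 0, 1.5], "dr": [0, 0, 0], "gripper": -1},
    {"offset": [0, 0, 1.5], "dr": [0, 0, 0], "gripper": -1},
    {"offset": [0, 0, 0], "dr": [0, 0, 0], "gripper": -1},
  ],
)

```text
clock: 20.25
ee_pos: [471.6, 310.8, 69.0]
tcp_rot: [0.106, 0.994, 0.001, 0.001]
force: [0.1, -0.3, -0.9]
width: 14.0
```

```bash
python3 - <<'E'
from h import *
plan(470.3,310.5,59,-.211)
E
```

```text
at [471.6 310.8  69. ] t 20.25 off [ 1.3 -0.6 10. ] off(target axes) [ 1.2 -0.6 10. ] dr [ 0.0023  0.0024 -0.0012] w 14.0 F [ 0.1 -0.3 -0.9]
```

>>> arm_command(
  steps=[
    {"offset": [1.3, -0.6, -0.5], "dr": [0.002, 0.002, -0.001], "gripper": -1},
    {"offset": [0.3, 0, 0], "dr": [0, 0, 0], "gripper": -1},
    {"offset": [0, 0, 0], "dr": [0, 0, 0], "gripper": -1},
  ],
)

```text
clock: 20.5
ee_pos: [471.2, 310.8, 69.5]
tcp_rot: [0.106, 0.994, 0.001, 0.001]
force: [1.0, -0.8, -0.6]
width: 13.5
```

```bash
python3 - <<'E'
from h import *
plan(470.3,310.5,59,-.211)
E
```

```text
at [471.2 310.8  69.5] t 20.5 off [ 0.9 -0.5 10.5] off(target axes) [ 0.8 -0.5 10.5] dr [ 0.0016  0.0023 -0.0005] w 13.5 F [ 1.  -0.8 -0.6]
```

>>> arm_command(
  steps=[
    {"offset": [1.2, -0.5, 1], "dr": [0.002, 0.002, 0], "gripper": -1},
    {"offset": [0.8, -0.3, 2], "dr": [0.001, 0.001, 0], "gripper": -1},
    {"offset": [0.3, -0.2, 2], "dr": [0.001, 0.001, 0], "gripper": -1},
  ],
)

```text
clock: 20.75
ee_pos: [471.3, 311.1, 66.6]
tcp_rot: [0.106, 0.994, 0.0, 0.001]
force: [0.7, -0.9, 14.2]
width: 13.7
```

```bash
python3 - <<'E'
from h import *
plan(470.3,310.5,59,-.211)
E
```

```text
at [471.3 311.1  66.6] t 20.75 off [ 0.8 -0.8  7.6] off(target axes) [ 0.8 -0.7  7.6] dr [ 0.0008  0.0028 -0.0017] w 13.7 F [ 0.7 -0.9 14.2]
```

>>> arm_command(
  steps=[
    {"offset": [0.8, -0.6, 2], "dr": [0.001, 0.002, -0.001], "gripper": -1},
    {"offset": [0.5, -0.4, 2], "dr": [0.001, 0.001, 0], "gripper": -1},
  ],
)

```text
clock: 20.92
ee_pos: [471.7, 311.1, 65.9]
tcp_rot: [0.106, 0.994, 0.001, 0.002]
force: [-1.0, -2.1, 18.1]
width: 13.5
```

```bash
python3 - <<'E'
from h import *
plan(470.3,310.5,59,-.211)
c=cams.camera("wrist");np.save("w17.npy",c,allow_pickle=True);crop(c,110,60,300,225,2.6,"pics/w17.png")
plan(470.3,310.5,59,-.211)
E
```

```text
at [471.7 311.1  65.9] t 20.92 off [ 1.3 -0.9  6.9] off(target axes) [ 1.2 -0.9  6.9] dr [ 0.0015  0.004  -0.0015] w 13.5 F [-1.  -2.1 18.1]
at [471.6 311.1  65.9] t 20.97 off [ 1.2 -0.9  6.9] off(target axes) [ 1.2 -0.9  6.9] dr [ 0.0015  0.004  -0.0014] w 13.5 F [-0.2 -2.  15. ]
```

View pics/w17.png

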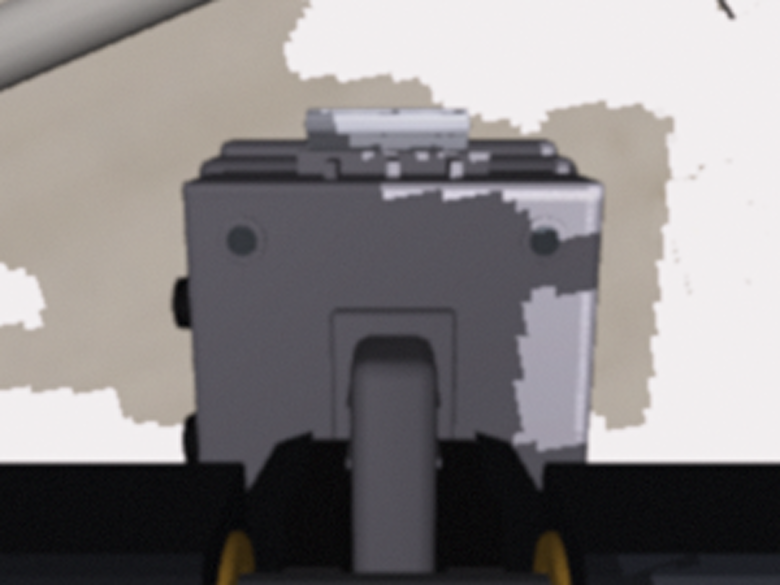

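>>> arm_command(
  steps=[
    {"offset": [2, -2, 0.5], "dr": [0.003, 0.005, -0.001], "gripper": -1},
    {"offset": [1.5, -1.5, 1], "dr": [0.002, 0.003, 0], "gripper": -1},
  ],
)

```text
clock: 21.13
ee_pos: [470.3, 310.9, 66.4]
tcp_rot: [0.106, 0.994, 0.002, 0.001]
force: [4.6, 0.8, 6.0]
width: 14.1
```

```bash
python3 - <<'E'
from h import *
plan(470.3,310.5,59,-.211)
c=cams.camera("wrist");np.save("w18.npy",c,allow_pickle=True);crop(c,110,60,300,225,2.6,"pics/w18.png")
plan(470.3,310.5,59,-.211)
E
```

```text
at [470.3 310.9  66.4] t 21.13 off [-0.1 -0.4  7.4] off(target axes) [-0.1 -0.4  7.4] dr [ 0.0033  0.001  -0.0006] w 14.1 F [4.6 0.8 6. ]
at [470.3 310.8  66.4] t 21.18 off [-0.1 -0.4  7.4] off(target axes) [-0.1 -0.3  7.4] dr [ 0.0034  0.001  -0.0007] w 13.3 F [3.5 1.5 7.1]
```

View pics/w18.png

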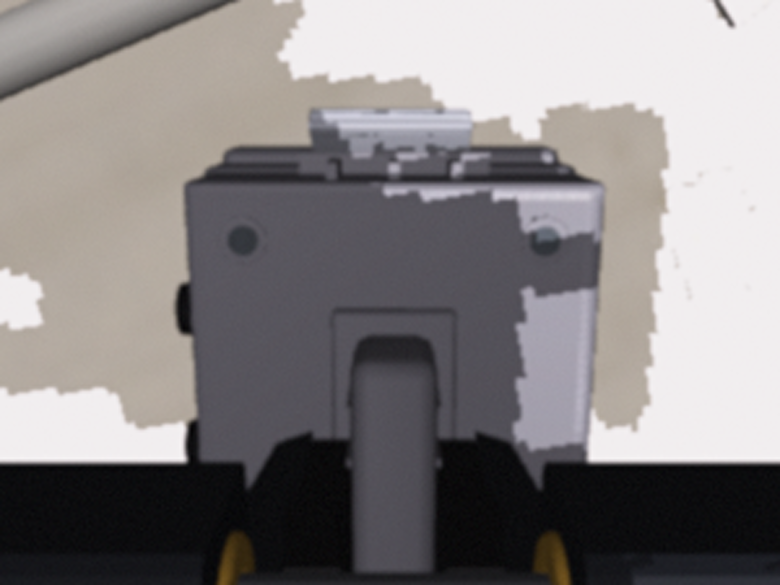

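>>> arm_command(
  steps=[
    {"offset": [0.3, -0.8, 2.5], "dr": [0.003, 0.002, 0], "gripper": -1},
    {"offset": [0.6, -0.6, 2.5], "dr": [0.002, 0.002, 0], "gripper": -1},
  ],
)

```text
clock: 21.35
ee_pos: [471.8, 310.8, 63.6]
tcp_rot: [0.106, 0.994, 0.001, 0.001]
force: [4.6, -1.8, 2.1]
width: 13.9
```

```bash
python3 - <<'E'
from h import *
plan(470.3,310.5,59,-.211)
E
```

```text
at [471.8 310.8  63.6] t 21.35 off [ 1.4 -0.6  4.6] off(target axes) [ 1.4 -0.6  4.6] dr [ 0.0024  0.0017 -0.0018] w 13.9 F [ 4.6 -1.8  2.1]
```

>>> arm_command(
  steps=[
    {"offset": [0.8, -0.6, 2], "dr": [0.003, 0.002, 0], "gripper": -1},
    {"offset": [0.6, -0.4, 2], "dr": [0.002, 0.002, 0], "gripper": -1},
  ],
)

```text
clock: 21.52
ee_pos: [473.8, 310.3, 61.2]
tcp_rot: [0.107, 0.994, 0.0, 0.002]
force: [2.3, -0.2, -2.5]
width: 13.9
```

```bash
python3 - <<'E'
from h import *
plan(470.3,310.5,59,-.211)
c=cams.camera("wrist");np.save("w19.npy",c,allow_pickle=True);crop(c,110,60,300,225,2.6,"pics/w19.png")
plan(470.3,310.5,59,-.211)
E
```

```text
at [473.8 310.3  61.2] t 21.52 off [ 3.5 -0.5  2.2] off(target axes) [ 3.5 -0.5  2.2] dr [ 0.0005  0.0034 -0.0039] w 13.9 F [ 2.3 -0.2 -2.5]
at [473.7 310.2  60.8] t 21.57 off [ 3.4 -0.5  1.8] off(target axes) [ 3.4 -0.4  1.8] dr [ 0.0003  0.003  -0.0039] w 13.6 F [ 3.6 -0.1  4.8]
```

View pics/w19.png

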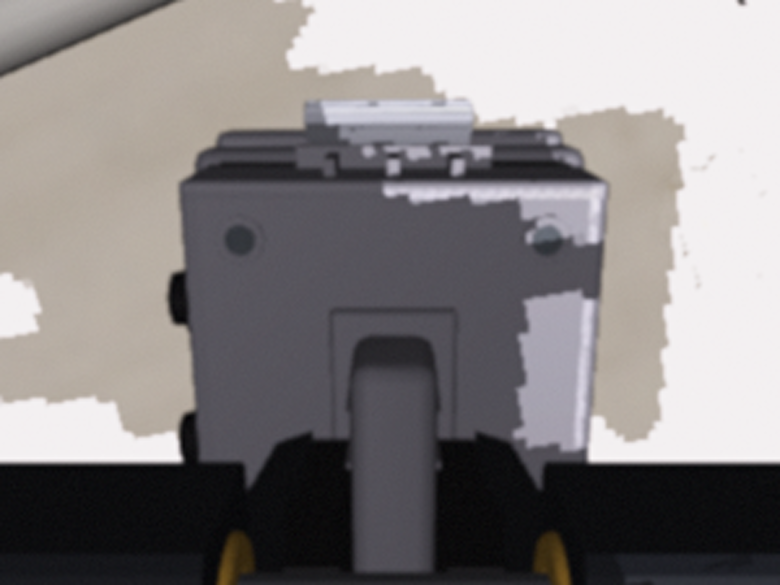

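```bash
python3 - <<'E'
from h import *
c=cams.camera("side");u=proj(c,[471,311,35])[0].astype(int);crop(c,u[0]-60,u[1]-50,120,90,6.5,"pics/s19.png")
E
```

```text
(no output)
```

View pics/s19.png

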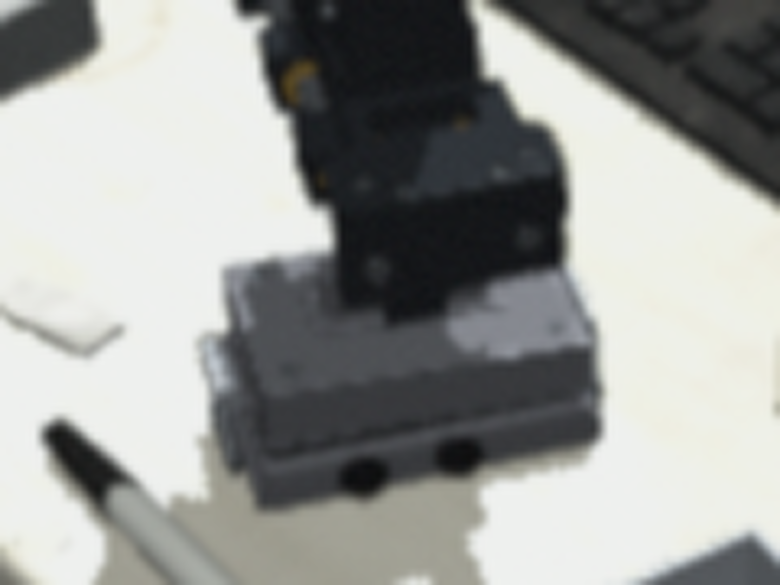

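```bash
python3 - <<'E'
from h import *
c=np.load("w19.npy",allow_pickle=True).item();s=robot.state();Rm=R.from_quat(s["tcp_rot"])
print(s["ee_pos"],s["clock"],s["force"])
for p,z in (((388,100),38),((388,125),30),((388,132),22),((393,184),46)):
  print(p,z,Rm.inv().apply(ray(c,np.array(p)/2.6+[110,60],z)-s["ee_pos"]).round(1), ray(c,np.array(p)/2.6+[110,60],z).round(1))
c=np.load("w6.npy",allow_pickle=True).item();
for p,z in (((388,221),38),((384,250),22),((384,297),22)): print(ray(c,np.array(p)/2.6+[110,60],z).round(1))
E
```

```text
[473.65030572 310.21214851  60.78541994] 21.6167 [ 3.56473044 -0.78716129  4.51028156]
(388, 100) 38 [67.6  0.4 22.6] [407.8 325.   38. ]
(388, 125) 30 [63.2  0.3 30.6] [412.1 324.   30. ]
(388, 132) 22 [61.7  0.3 38.6] [413.5 323.6  22. ]
(393, 184) 46 [53.9  1.2 14.6] [421.3 322.9  46. ]
[404.  326.8  38. ]
[411.  324.5  22. ]
[419.5 322.7  22. ]
```

>>> arm_command(
  steps=[
    {"offset": [0.8, -0.4, 2], "dr": [0, 0, 0], "gripper": -1},
    {"offset": [0.3, 0, 2], "dr": [0, 0, 0], "gripper": -1},
  ],
)

```text
clock: 21.78
ee_pos: [472.3, 310.6, 58.5]
tcp_rot: [0.107, 0.994, 0.0, 0.002]
force: [-3.6, -3.8, 27.7]
width: 13.6
```

```bash
python3 - <<'E'
from h import *
plan(470.3,310.5,59,-.211)
c=cams.camera("wrist");np.save("w20.npy",c,allow_pickle=True);crop(c,110,60,300,225,2.6,"pics/w20.png")
plan(470.3,310.5,59,-.211)
c=cams.camera("side");u=proj(c,[471,311,35])[0].astype(int);crop(c,u[0]-60,u[1]-50,120,90,6.5,"pics/s20.png")
E
```

```text
at [472.3 310.6  58.5] t 21.78 off [ 1.9 -0.5 -0.5] off(target axes) [ 1.9 -0.5 -0.5] dr [ 0.001   0.0034 -0.0036] w 13.6 F [-3.6 -3.8 27.7]
at [472.3 310.6  58.5] t 21.83 off [ 1.9 -0.5 -0.5] off(target axes) [ 1.9 -0.5 -0.5] dr [ 0.0011  0.0036 -0.0036] w 13.4 F [-0.6 -1.6 13.6]
```

View pics/w20.png

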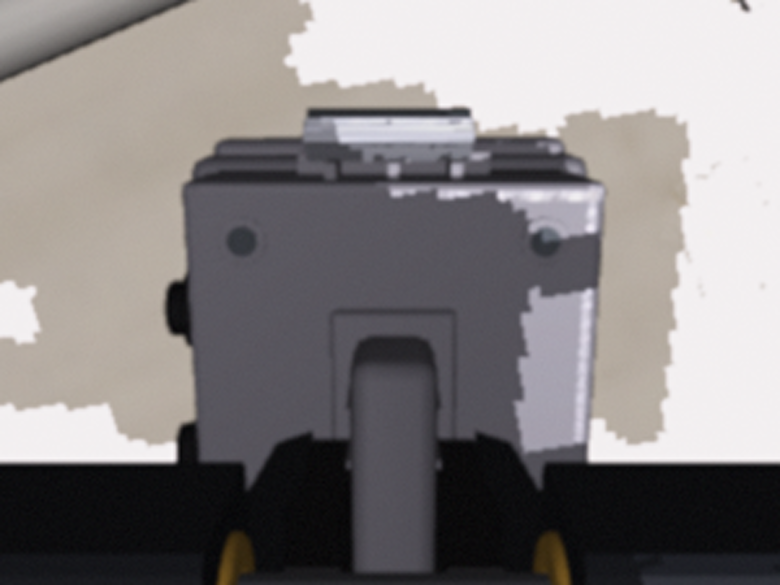

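View pics/s20.png

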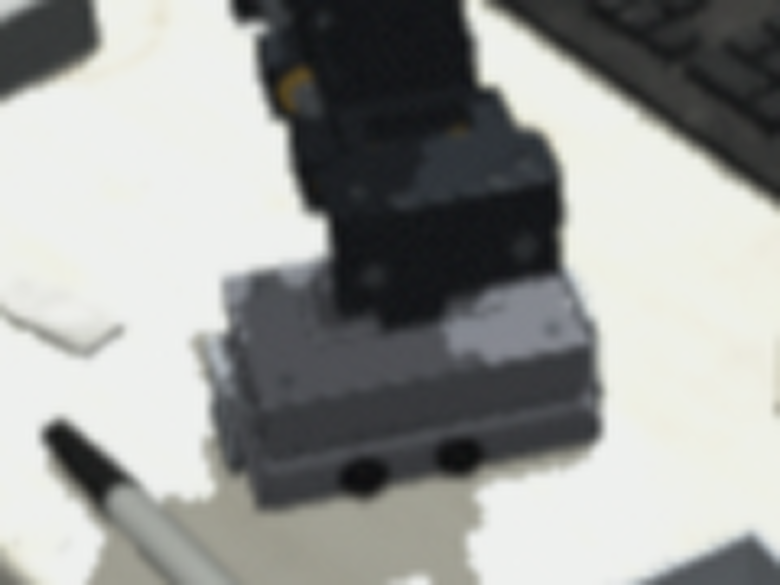

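```bash
python3 - <<'E'
from h import *
for i in range(12):
  cams.camera("wrist"); s=robot.state(); print(round(s["clock"],2),s["ee_pos"].round(1),s["force"].round(1))
E
```

```text
21.93 [472.3 310.6  58.5] [-1.7 -0.8 14.5]
21.98 [472.3 310.6  58.5] [-0.5 -1.  14.2]
22.03 [472.3 310.6  58.5] [-0.7 -0.8 14.4]
22.08 [472.3 310.6  58.5] [-2.7 -1.1 14.4]
22.13 [472.3 310.6  58.5] [-1.2 -0.8 14.7]
22.18 [472.3 310.6  58.5] [-2.  -1.7 13.5]
22.23 [472.3 310.6  58.5] [-1.7 -1.5 14.1]
22.28 [472.3 310.6  58.5] [-1.5 -1.2 14. ]
22.33 [472.3 310.6  58.5] [-1.7 -0.8 14.1]
22.38 [472.3 310.6  58.5] [-0.8 -0.5 14.3]
22.43 [472.3 310.6  58.5] [-1.3 -0.7 14.7]
22.48 [472.3 310.6  58.5] [-1.9 -0.8 13.6]
```

```bash
python3 - <<'E'
from h import *
s=robot.state();Rm=R.from_quat(s["tcp_rot"])
for n,ps in (("w6.npy",((388,221),(384,250))),("w20.npy",((388,109),(388,140)))):
  c=np.load(n,allow_pickle=True).item()
  a=ray(c,np.array(ps[0])/2.6+[110,60],38);b=ray(c,np.array(ps[1])/2.6+[110,60],22);print(n,a.round(1),b.round(1),np.linalg.norm((a-b)[:2]).round(1))
c=np.load("w20.npy",allow_pickle=True).item()
print(fit(c,np.array([(242,241),(546,241)])/2.6+[110,60],[(-44,-26,44),(-44,26,44)],[471,311,-.2]))
b=ray(c,np.array((388,140))/2.6+[110,60],22); print(Rm.inv().apply(b-s["ee_pos"]))
t=cams.camera("top");crop(t,190,170,160,120,5,"pics/t21.png")
E
```

```text
w6.npy [404.  326.8  38. ] [411.  324.5  22. ] 7.4
w20.npy [407.7 325.   38. ] [413.4 323.7  22. ] 5.8
(array([ 4.72169384e+02,  3.12011442e+02, -2.14360121e-01]), [[0.0, 0.0], [0.0, 0.0]])
[60.48079508  0.23032497 36.29108234]
```

View pics/t21.png

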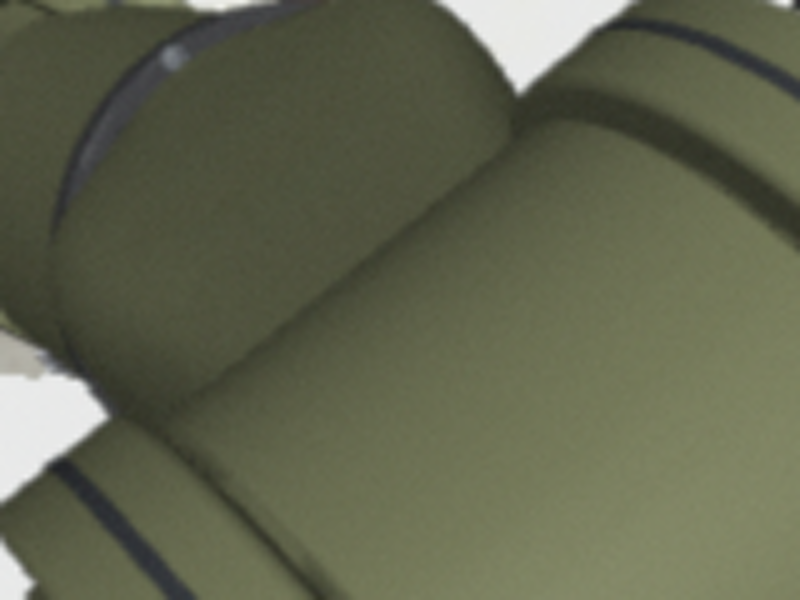

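```bash
python3 - <<'E'
from h import *
c=cams.camera("side");crop(c,150,150,220,180,3.5,"pics/s22.png")
s=robot.state();print(s["clock"],s["ee_pos"],s["force"])
E
```

```text
22.5833 [472.28275839 310.59915396  58.51893334] [-0.63039568 -1.25557499 13.82983569]
```

View pics/s22.png

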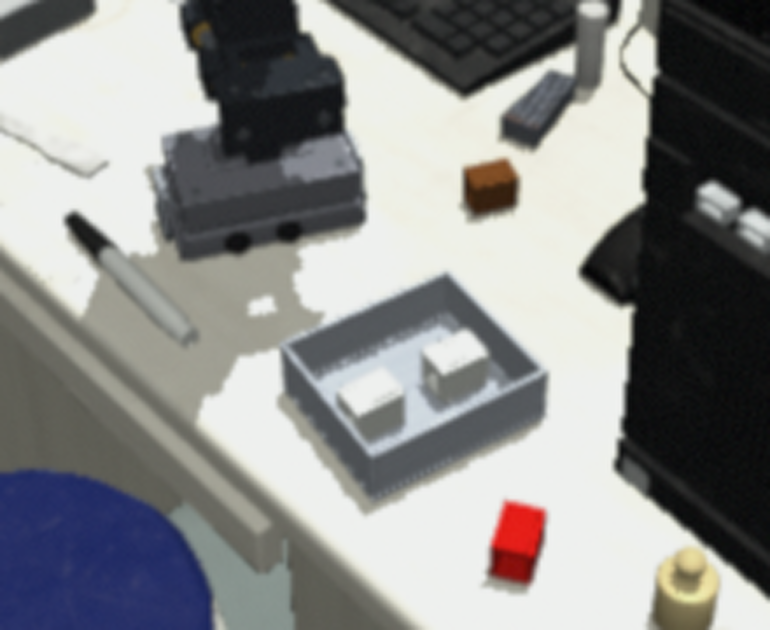

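Both offcuts lie in the tray. The cover sits level on the box and the push is steady at about 14 N, so I am handing the job in.

```bash
python3 - <<'E'
from workcell import robot
print(robot.job_done()); s=robot.state(); print(s["clock"],s["ee_pos"],s["force"])
E
```

```text
the job is handed in; nothing more can be done
None
the job is handed in; nothing more can be done
```

I put both offcuts in the scrap tray, set the cover on the box and pressed it down until it snapped home. The arm is still holding the rib and pressing, and I handed the job in at about 22.6 s.

**Last checks:**
- **Offcuts:** the side picture shows both lying in the tray.
- **Cover:** it is about 21.6 mm above the desk (seat at 22 mm) and level, and the wrist camera puts it within about 1 mm of the box sideways.
- **Push:** the wrist force held at 13.5 to 14.7 N for over half a second before hand-in, after a brief 27.7 N as the cover landed.
- **Other things:** the pen and the red and brown look-alikes are still where they were in that picture. I saw no sign that anything else moved, but did not check each item.

**Disagreements and gaps:**
- **Front clip:** it looks sprung back in the wrist picture.
- **Back clip:** I could not see it directly. I take it as snapped from the cover's height and the drop in resistance.
- **Uneven descent:** the cover tipped slightly on the way down, front end up, before both ends seated.
- **Position readings:** near the end the measured arm position was about 2 mm off the planned one along the box. The wrist camera's sideways bias was about 1.4 mm, so I aligned the cover from camera measurements of cover and box rather than those readings.

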